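# Scoop the ball knobs into the parts drawer and shut it

## Robot

A 6-joint arm with a two-finger parallel gripper is mounted at the origin on the work surface. World frame = base frame: x ahead of the robot, y to its left, z up, the work surface at z = 0. Lengths are in m, angles in rad, forces in N, time in s.
With the tool pointing down it reaches from about 0.325 to 0.775 m from the base axis. Payload 9.3 kg.
Tool frame: the origin (TCP) lies between the finger pads; the fingertips stand 25 mm ahead of it and the grasp point (between the pads) lies 6 mm ahead of it (finger_overhang is the distance from the TCP to the fingertips, in m); z points along the fingers, y is the line along which they close (so a half turn about z gives the same grasp; the last joint's range is limited). The gripper opens to 85 mm and grips with 20 to 120 N. Pads are 22 mm wide; open, the fingers measure 114 mm over their backs; the gripper's body (76 mm by 85 mm) begins 54 mm behind the grasp point. The pads swing forward as they close: fully open they stand 13 mm farther back than shut.
Start: joints at [1.137, 0.259, 0.021, 1.334, 0, 1.418], TCP at [0.152, 0.528, 0.256] pointing down, gripper open.
Joint ranges: [-3.04, 3.04], [-0.91, 1.82], [-1.04, 1.36], [-1.92, 1.95], [-1.52, 1.45], [-3.14, 3.14]. Speed limits (rad/s): [2.22, 2.22, 2.79, 3.14, 3.14, 3.14].

## Interface

Orientations are given as [roll, pitch, yaw] about the fixed x, y, z axes, in that order (R = Rz(yaw) Ry(pitch) Rx(roll)).
In Python, from workcell import * gives the robot as it stands. The module is installed in compiled form; this text tells all that it offers.
- The arm moves only by the tool apply_moves, never from a script. Its argument "steps" is a list of rows, each an object with "turn": the turn, a rotation vector about the tool's x, y, z in degrees, a list of three; "translation": the shift along the tool's x, y, z in m, a list of three; "grip": the closure, from -1 (fully open) to 1 (shut). In form: [{"turn": [rx, ry, rz], "translation": [dx, dy, dz], "grip": grip}, ...]. A call has 1 to 12 rows; each row is the pose to reach, as a shift and turn from the pose commanded when the call began, along the tool's axes at that moment; what a row does not reach only later rows make up. A row lasts 1/10 s, in which the tool goes at most 50 mm and 8.59 degrees, less where a joint would pass 70% of its speed; a pose out of reach is approached as far as the arm can. A call with a gripper value outside its range is refused whole. The fingers move at their own pace and stop on an object; "grip_force" is the grip in N (left out, the last holds). Time passes only in rows, so rows that repeat a pose let the fingers close. It gives the time, the measured TCP pose, the force, the opening and the grip force at its end, in the units of the state.
- sense(): the state, without advancing time (a new reading comes with each control period).
- read_camera(name): name is "side" or "top" or "wrist"; returns the picture (480x640x3 uint8, blue, green, red); there is no depth.
- get_calibration(name): a dict with "K" (3x3 intrinsics, pixels), "eye" and "rotation" of the camera in the world. Camera axes: x right, y down, z forward; pixel columns grow to the right and rows downward; lengths in m; the calibration is good to about 2 mm. A picture is of the moment at which its call begins: read the wrist's pose just before it. get_calibration takes no time and is no camera call; for the wrist camera it gives the pose at the moment of the call.
- job_done(): hands the job in; it is judged then, once.
The state is a dict: "time_s": time; "q": joint angles; "joint_vel": joint speeds; "joint_efforts": joint torques, N m; "tool_pos": TCP position; "tcp_rot": TCP orientation; "ft_force": force on the tool from outside, world axes, zero at the start; "ft_torque": the same for the moment, N m; "grip_width": finger opening in m; "gripper_force": force on a finger pad.
Only numpy, scipy, OpenCV 4.12 (cv2) and the standard library are available. Lean on these libraries where they do the work, as an engineer would, in place of code of your own. Each camera call takes 0.05 s, during which the arm holds its last target. There are 200 camera calls.

## Task

Empty the grey picking bin into the parts cabinet: pick up the hand scoop, scoop out the eight wooden ball knobs and tip them all into the open bottom drawer, using the scoop and never handling the knobs with the fingers. Lay the empty scoop back down on the bench, right way up and flat, let go of it, and push the drawer fully shut. Leave the glue bottle, the tape measure and the hammer where they are.

Things in the scene. Friction and masses are not known exactly. Their poses are not given: they have to be found in the camera images.
- scoop_grip (a point): Hand scoop lying right way up on the bench: open aluminium trough, dark wooden handle. This point is mid-handle, where it is held, 45 mm above the trough's flat underside; +x points to the nose, y across, z up when it lies flat. The handle is a flat-sided bar 20 mm wide (y), 15 mm thick, 105 mm long, rising 20 degrees to the rear, from about 43 mm ahead of this point to 56 mm behind it. 0.19 kg.
- scoop_nose (a point): Middle of the open nose edge of the scoop's trough, on its underside, 147.5 mm ahead of the grip point and 45 mm below it; axes as there. From this edge the trough runs 95 mm back to its rear wall; 83 mm wide outside, 78 mm inside, floor 2 mm thick, bevelled to 1 mm at the edge. The rear wall and the sides' rear half are 40 mm high; then the sides slope down to nothing at the nose.
- scoop: The same scoop; origin on the underside of its trough, midway along and across it: 100 mm ahead of and 45 mm below the grip point. Axes as the grip point's.
- bin_in (a point): Open-fronted grey picking bin, fixed: centre of its inner floor, 4 mm above the bench. +x runs from its low front to its high back. Inside 160 mm long (x), 98 mm wide; walls 3 to 4 mm. Heights above the bench: front lip 26 mm, back wall 85 mm; sides 85 mm over the rear 64 mm, then sloping to 24 mm at 34 mm from the front lip's outside.
- drawer (a joint): How far the cabinet's bottom drawer is pulled out (m): 0 shut, 0.13 fully out; it slides stiffly (about 3 N) and stops dead when shut.
- drawer_in (a point): Centre of the inner floor of the open bottom drawer, 11 mm above the bench; +x points into the cabinet. Inside 145 mm long (x), 118 mm wide, 42 mm deep; sides end 53 mm above the bench; the front panel, 8 mm thick and 144 mm wide, ends 61 mm above it and carries a pull 45 mm wide, 12 mm high, standing out 18 mm, centred 33 mm above the bench. Only the part outside the cabinet is open from above.
- cabinet_face (a point): Plywood parts cabinet, three drawers one above the other, fixed; 150 mm wide, 170 mm deep, 200 mm high. This point lies mid-width on the front plane of the two closed upper drawers, 55 mm above the bench; +x points into the cabinet. The bottom drawer's opening runs from this plane out (-x) by the joint value less 8 mm; shut, its front is flush. Upper pulls stand 18 mm out at 99 and 160 mm height.
- glue: White plastic glue bottle standing on the bench, 48 mm across and 165 mm tall; origin at the centre of its underside. To be left alone.
- tape: Black tape measure standing on the bench, 66 x 36 x 62 mm; origin at the centre of its underside. To be left alone.
- hammer: Hammer lying on the bench beside the work, about 300 mm long; origin under the tool. To be left alone.
- knob0: Turned beech ball knob, a lacquered 25 mm ball with a small screw hole, 12 g, lying in the picking bin at the start; origin at its centre. All eight are alike.
- knob1: Turned beech ball knob, a lacquered 25 mm ball with a small screw hole, 12 g, lying in the picking bin at the start; origin at its centre. All eight are alike.
- knob2: Turned beech ball knob, a lacquered 25 mm ball with a small screw hole, 12 g, lying in the picking bin at the start; origin at its centre. All eight are alike.
- knob3: Turned beech ball knob, a lacquered 25 mm ball with a small screw hole, 12 g, lying in the picking bin at the start; origin at its centre. All eight are alike.
- knob4: Turned beech ball knob, a lacquered 25 mm ball with a small screw hole, 12 g, lying in the picking bin at the start; origin at its centre. All eight are alike.
- knob5: Turned beech ball knob, a lacquered 25 mm ball with a small screw hole, 12 g, lying in the picking bin at the start; origin at its centre. All eight are alike.
- knob6: Turned beech ball knob, a lacquered 25 mm ball with a small screw hole, 12 g, lying in the picking bin at the start; origin at its centre. All eight are alike.
- knob7: Turned beech ball knob, a lacquered 25 mm ball with a small screw hole, 12 g, lying in the picking bin at the start; origin at its centre. All eight are alike.

How it is judged:
By the outcome, as a careful person would: the job done as asked, in the order asked, and still so for the second after the job is handed in, with the robot touching nothing.
It also fails if it takes over 72 s, if anything falls off the work surface, if the arm or the gripper's body presses on something with over 40 N, if the wrist force passes 120 N, or if a joint passes its speed limit or range.

## Working session

There is one attempt and no reset: what is moved stays moved. The work goes in short steps, Python scripts to look and compute and a tool call to move; the robot and the scene stay as the last step left them, time stands still between calls to the robot, and variables do not carry over. Pictures are saved under pics/ and viewed, at most 10 in all, crops included, and the job is handed in when it is done.

Besides the shell and the picture viewer there is one more tool, called after "Request:" in YAML: its name, and indented under it one key for each argument. apply_moves: Moves the arm, as the interface text tells. Its arguments: {"type":"object","properties":{"steps":{"type":"array","items":{"type":"object","properties":{"turn":{"type":"array","items":{"type":"number"}},"translation":{"type":"array","items":{"type":"number"}},"grip":{"type":"number"}}}},"grip_force":{"type":"number"}},"required":["steps"]}

```bash
mkdir -p pics; python3 - <<'E'
from workcell import *
import cv2
s=sense();print(s)
for n in("top","side"):
    im=read_camera(n);cv2.imwrite(f"pics/{n}0.png",im)
    c=get_calibration(n);print(n,c)
E
```

```text
{'time_s': 0.0, 'q': array([1.13737445e+00, 2.59171907e-01, 2.07300428e-02, 1.33372363e+00,
       1.59506239e-05, 1.41820054e+00]), 'joint_vel': array([-0.00121349,  0.00032585, -0.0003538 , -0.00028287, -0.00062345,
        0.00065038]), 'joint_efforts': array([-1.84902970e-04, -5.55653822e+01,  3.44530320e+01,  1.38914783e-02,
       -1.74451020e-04, -1.87595433e-06]), 'tool_pos': array([0.15231485, 0.52820579, 0.2556647 ]), 'tcp_rot': array([-3.14024182e+00, -2.23885013e-04,  2.86076640e+00]), 'ft_force': array([ 0.56376809, -0.50862343, -0.35824609]), 'ft_torque': array([-0.0090824 ,  0.04101712,  0.0069715 ]), 'gripper_force': 0.0, 'grip_width': 0.08525360700863327}
top {'K': array([[528.33326712,   0.        , 324.63083609],
       [  0.        , 528.33326712, 229.63148168],
       [  0.        ,   0.        ,   1.        ]]), 'eye': array([0.48573178, 0.08965511, 1.2102154 ]), 'rotation': array([-3.05445151, -0.02859577, -1.54804131])}
side {'K': array([[598.21734424,   0.        , 326.01465746],
       [  0.        , 598.21734424, 244.06991529],
       [  0.        ,   0.        ,   1.        ]]), 'eye': array([ 0.11638019, -0.89116451,  0.84113165]), 'rotation': array([-2.19799355,  0.00569865, -0.43343726])}
```

View pics/top0.png

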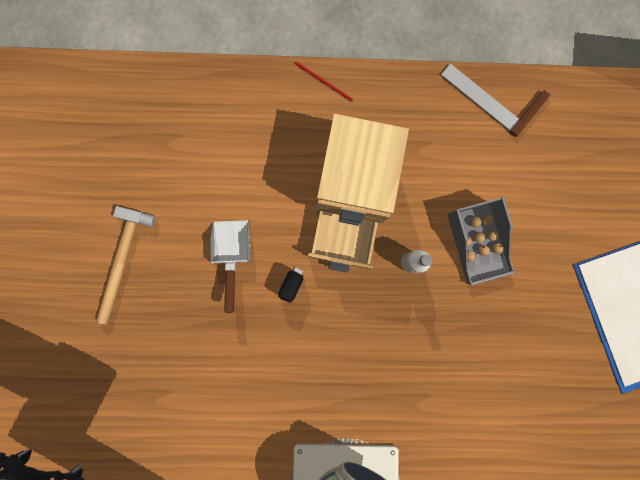

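View pics/side0.png

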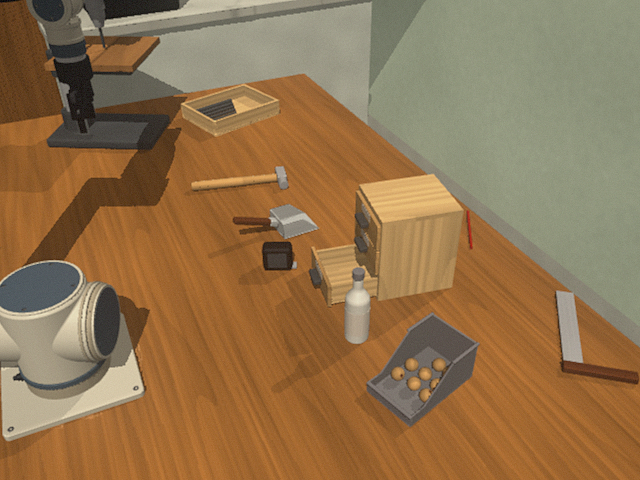

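The top view shows the scoop at about (230,265) with its nose up in the image (+x). The tape is at (291,285), the drawer at (343,238), the glue at (417,261), the bin at (483,242) with its low front towards the robot, and the hammer at (125,265). The side view agrees. Next I'll measure positions.

```bash
cat > h.py <<'E'
from workcell import *
import cv2, numpy as np
from scipy.spatial.transform import Rotation as R
def rot(e): return R.from_euler('xyz',e).as_matrix()
def ray(c,u,v):
    d=rot(c['rotation'])@np.linalg.inv(c['K'])@np.array([u,v,1.]); return np.array(c['eye']),d
def onz(c,u,v,z):
    e,d=ray(c,u,v); return e+d*(z-e[2])/d[2]
def proj(c,p):
    q=c['K']@(rot(c['rotation']).T@(np.array(p)-c['eye'])); return q[:2]/q[2]
E
python3 - <<'E'
from h import *
im=cv2.imread("pics/top0.png")
a=im[200:320,190:280];b=im[190:310,440:530];d=im[180:300,300:390]
f=lambda x:cv2.resize(x,None,fx=2.9,fy=2.9*1.0,interpolation=cv2.INTER_CUBIC)
cv2.imwrite("pics/crops.png",np.hstack([f(a),f(b),f(d)]))
c=get_calibration("top")
hsv=cv2.cvtColor(im,cv2.COLOR_BGR2HSV)
# handle: dark reddish, trough: low saturation
def blobs(m,x0,x1,y0,y1,amin=15):
    mm=np.zeros_like(m);mm[y0:y1,x0:x1]=m[y0:y1,x0:x1]
    cs,_=cv2.findContours(mm,cv2.RETR_EXTERNAL,cv2.CHAIN_APPROX_NONE)
    return [k for k in cs if cv2.contourArea(k)>amin]
m=((hsv[...,1]<70)&(hsv[...,2]>90)).astype(np.uint8)*255
for k in blobs(m,195,265,205,285): print("trough",cv2.contourArea(k),cv2.boxPoints(cv2.minAreaRect(k)).round(1).tolist(), cv2.approxPolyDP(k,2,True)[:,0].tolist())
print("handle hsv",hsv[290,230],"shadow",hsv[290,215],"wood",hsv[300,250],"bin",hsv[270,480],hsv[215,508],"ball",hsv[238,480])
m=((hsv[...,1]<90)&(hsv[...,2]<140)).astype(np.uint8)*255
for k in blobs(m,445,525,190,292,200): print("bin",cv2.contourArea(k),cv2.approxPolyDP(k,2,True)[:,0].tolist())
E
```

```text
trough 1603.5 [[210.0, 220.0], [249.0, 220.0], [249.0, 270.0], [210.0, 270.0]] [[247, 220], [213, 222], [210, 237], [211, 262], [224, 262], [225, 270], [234, 270], [236, 261], [249, 261]]
handle hsv [ 10 159 106] shadow [ 14 155  97] wood [ 14 158 176] bin [  0   5 149] [160   5 142] ball [ 16 126 194]
bin 3879.5 [[501, 197], [491, 202], [478, 203], [480, 205], [459, 208], [447, 214], [468, 283], [513, 270], [509, 259], [510, 223]]
```

View pics/crops.png

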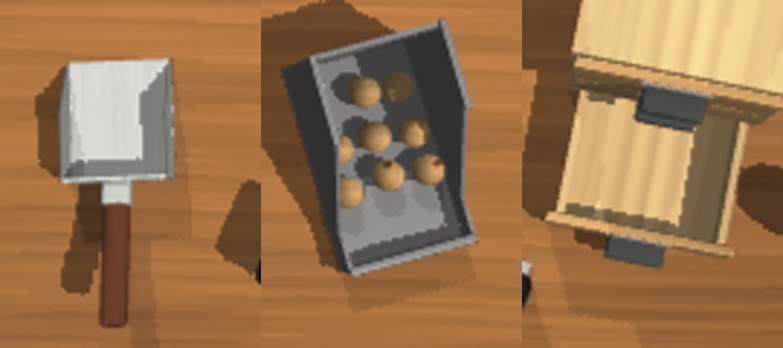

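The crop shows the scoop straight on with its handle end at image (229,312). The bin's front lip corners are at (471,284) and (514,273), and its back corners at (458,210) and (503,198). The drawer's front corners are at (309,255) and (373,268).

```bash
python3 - <<'E'
from h import *
c=get_calibration("top")
P={}
for n,u,v,z in [("noseL",214.5,221.4,.002),("noseR",249,220.3,.002),("rearL",211.3,262,.04),("rearR",250,262,.04),("hend",229.3,312,.069),("hfront",230.3,270.7,.037),
 ("bFL",471,284.1,.026),("bFR",514.1,272.8,.026),("bBL",457.6,210,.085),("bBR",502.8,197.6,.085),
 ("dL",308.6,254.8,.061),("dR",372.8,267.6,.061),("cL",317.2,199.7,.2),("cR",390,213.4,.2),
 ("cBL",336,115,.2),("cBR",408,128,.2),("glue",424,258,.165),("tape",291,285,.03)]:
    P[n]=onz(c,u,v,z); print(n,P[n].round(4))
def a(p,q): d=P[q]-P[p]; return np.degrees(np.arctan2(d[1],d[0])).round(1), np.linalg.norm(d[:2]).round(4)
for p,q in [("noseL","noseR"),("rearL","rearR"),("hend","hfront"),("bFL","bFR"),("bBL","bBR"),("dL","dR"),("cL","cR"),("cBL","cL")]: print(p,q,a(p,q))
# side camera check for handle: red-dark mask
E
```

```text
noseL [0.6046 0.3097 0.002 ]
noseR [0.6092 0.2313 0.002 ]
rearL [0.511  0.3061 0.04  ]
rearR [0.513  0.2214 0.04  ]
hend [0.4051 0.2583 0.069 ]
hfront [0.4929 0.2643 0.037 ]
bFL [ 0.4754 -0.2738  0.026 ]
bFR [ 0.503  -0.3719  0.026 ]
bBL [ 0.6346 -0.2267  0.085 ]
bBR [ 0.6643 -0.3256  0.085 ]
dL [0.5311 0.0927 0.061 ]
dR [ 0.5066 -0.0477  0.061 ]
cL [0.6322 0.0784 0.2   ]
cR [ 0.6093 -0.0628  0.2   ]
cBL [0.8005 0.0456 0.2   ]
cBR [ 0.7789 -0.0963  0.2   ]
glue [ 0.5261 -0.137   0.165 ]
tape [0.4644 0.1301 0.03  ]
noseL noseR (np.float64(-86.7), np.float64(0.0786))
rearL rearR (np.float64(-88.7), np.float64(0.0848))
hend hfront (np.float64(3.9), np.float64(0.0881))
bFL bFR (np.float64(-74.3), np.float64(0.102))
bBL bBR (np.float64(-73.3), np.float64(0.1032))
dL dR (np.float64(-99.9), np.float64(0.1425))
cL cR (np.float64(-99.2), np.float64(0.1431))
cBL cL (np.float64(169.0), np.float64(0.1715))
```

```bash
cat >> h.py <<'E'
AL=np.radians(20)   # tool leans forward of the scoop's vertical
def tpose(grip,yaw,phi,back=0.,al=AL):
    """tool pose holding the scoop with grip point at grip, yaw, nose-down phi (deg)"""
    Rs=R.from_euler('ZY',[yaw,phi],degrees=True)
    s,c=np.sin(al),np.cos(al)
    Rt=Rs.as_matrix()@np.array([[-c,0,s],[0,1,0],[-s,0,-c]])
    return np.array(grip)-Rt[:,2]*(.006+back),Rt
def rel(pose,cur=None):
    """row (turn deg, translation) from the current (or given) pose"""
    if cur is None:
        s=sense();cur=(s['tool_pos'],rot(s['tcp_rot']))
    p,Rt=pose
    return R.from_matrix(cur[1].T@Rt).as_rotvec(degrees=True).round(1).tolist(),(cur[1].T@(p-cur[0])).round(4).tolist()
def nosegrip(nose,yaw,phi,L=.1475,H=.045):
    """grip point for a given nose-edge point"""
    return np.array(nose)-R.from_euler('ZY',[yaw,phi],degrees=True).apply([L,0,-H])
E
python3 - <<'E'
from h import *
g=[.460,.2615,.045]
pre=tpose(g,3.5,0,back=.10)
print(rel(pre)); print(rel(tpose(g,3.5,0),pre))
E
```

```text
([-3.5, -19.8, -19.4], [-0.3354, -0.1831, 0.1113])
([0.0, 0.0, 0.0], [-0.0, 0.0, 0.1])
```

Request:
apply_moves:
  steps:
    - {"turn":[-3.5,-19.8,-19.4],"translation":[-0.335,-0.183,0.111],"grip":-1}
    - {"turn":[-3.5,-19.8,-19.4],"translation":[-0.335,-0.183,0.111],"grip":-1}
    - {"turn":[-3.5,-19.8,-19.4],"translation":[-0.335,-0.183,0.111],"grip":-1}
    - {"turn":[-3.5,-19.8,-19.4],"translation":[-0.335,-0.183,0.111],"grip":-1}
    - {"turn":[-3.5,-19.8,-19.4],"translation":[-0.335,-0.183,0.111],"grip":-1}
    - {"turn":[-3.5,-19.8,-19.4],"translation":[-0.335,-0.183,0.111],"grip":-1}
    - {"turn":[-3.5,-19.8,-19.4],"translation":[-0.335,-0.183,0.111],"grip":-1}
    - {"turn":[-3.5,-19.8,-19.4],"translation":[-0.335,-0.183,0.111],"grip":-1}
    - {"turn":[-3.5,-19.8,-19.4],"translation":[-0.335,-0.183,0.111],"grip":-1}
    - {"turn":[-3.5,-19.8,-19.4],"translation":[-0.335,-0.183,0.111],"grip":-1}

```text
time_s: 1.1
tool_pos: [0.4239, 0.2585, 0.1447]
tcp_rot: [3.141, 0.348, -3.084]
ft_force: [-1.8, 0.7, 0.2]
grip_width: 0.0854
gripper_force: 0.0
```

```bash
python3 - <<'E'
from h import *
s=sense();print(s['q'].round(4),s['tool_pos'],s['time_s'])
c=get_calibration("wrist");im=read_camera("wrist");cv2.imwrite("pics/w1.png",im)
print(c)
print(proj(c,[.460,.2615,.045]),proj(c,[.607,.2705,0]))
print(rel(tpose([.460,.2615,.045],3.5,0)))
E
```

```text
[ 0.4492  0.069  -0.5762  0.6018 -0.1294  0.37  ] [0.4239117  0.25854463 0.14472288] 1.1
{'K': array([[399.45442991,   0.        , 320.35704733],
       [  0.        , 399.45442991, 236.38139311],
       [  0.        ,   0.        ,   1.        ]]), 'eye': array([0.32107412, 0.25269616, 0.23384648]), 'rotation': array([ 2.52768123e+00, -2.35183862e-04,  1.62996647e+00])}
[321.25718648 244.89027036] [321.26465698 347.92141597]
([0.1, -0.0, -0.1], [-0.0003, -0.0004, 0.1006])
```

View pics/w1.png

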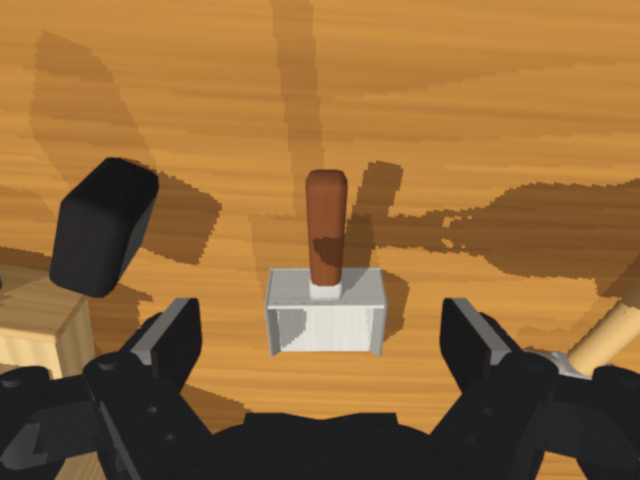

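The wrist view shows the handle at columns 306–346 and the nose edge at row 352, columns 275–385. That puts the scoop about 3 mm further to +y and yawed about 1° more than I estimated, so I correct for it and grasp.

Request:
apply_moves:
  steps:
    - {"turn":[0,0,-1],"translation":[0,0.003,0.04],"grip":-1}
    - {"turn":[0,0,-1],"translation":[-0.001,0.003,0.08],"grip":-1}
    - {"turn":[0,0,-1],"translation":[-0.001,0.003,0.1],"grip":-1}
    - {"turn":[0,0,-1],"translation":[-0.001,0.003,0.1],"grip":1}
    - {"turn":[0,0,-1],"translation":[-0.001,0.003,0.1],"grip":1}
    - {"turn":[0,0,-1],"translation":[-0.001,0.003,0.1],"grip":1}
    - {"turn":[0,0,-1],"translation":[-0.001,0.003,0.1],"grip":1}
    - {"turn":[0,0,-1],"translation":[-0.001,0.003,0.1],"grip":1}
  grip_force: 100

```text
time_s: 1.95
tool_pos: [0.4588, 0.2655, 0.0531]
tcp_rot: [-3.137, 0.352, -3.062]
ft_force: [-3.2, 0.1, 7.1]
grip_width: 0.0181
gripper_force: 96.9
```

```bash
python3 - <<'E'
from h import *
s=sense();print({k:s[k] for k in('q','tool_pos','tcp_rot','ft_force','grip_width','gripper_force')})
print(rel(tpose([.42,.20,.27],-5,-10)))
E
```

```text
{'q': array([ 0.42862388,  0.2354714 , -0.66359548,  0.34109062, -0.12195871,
        0.32919474]), 'tool_pos': array([0.45883984, 0.26551049, 0.05308675]), 'tcp_rot': array([-3.13740015,  0.35161426, -3.06179116]), 'ft_force': array([-3.22986718,  0.10654105,  7.13175039]), 'grip_width': 0.018052223850587624, 'gripper_force': 96.92662596702576}
([3.8, -9.8, 8.7], [-0.0325, -0.0626, -0.2244])
```

```bash
cat >> h.py <<'E'
BIN=np.array([.5695,-.2995,.004]);BY=16.
bx=np.array([np.cos(np.radians(BY)),np.sin(np.radians(BY)),0]);by=np.array([-bx[1],bx[0],0])
def binpt(s,w,h): return BIN+s*bx+w*by+np.array([0,0,h])
E
python3 - <<'E'
from h import *
c=get_calibration("top")
for u,v in [(470.7,256.2),(483.8,249.7),(498.3,247.9),(468.3,241),(479,237),(492.8,235.5),(476,221.7),(487.6,220)]:
    d=onz(c,u,v,.0165)-BIN; print((d@bx).round(3),(d@by).round(3))
s=sense();cur=(s['tool_pos'],rot(s['tcp_rot']))
up=tpose([.455,.262,.26],4.5,-5)
mid=tpose([.44,-.0,.29],5,0)
w1=tpose(nosegrip(binpt(-.052,0,.10),BY,30),BY,30)
for p in (up,mid,w1):print(rel(p,cur)); 
E
```

```text
-0.023 0.031
-0.017 -0.002
-0.021 -0.036
0.011 0.027
0.014 0.0
0.009 -0.031
0.049 -0.003
0.047 -0.03
([-0.2, -4.9, 0.1], [-0.0669, -0.004, -0.2016])
([-0.4, 0.1, -0.4], [-0.0441, -0.2642, -0.2411])
([-1.3, 30.0, -11.6], [0.0241, -0.6038, -0.1869])
```

```bash
python3 - <<'E'
from h import *
s=sense();cur=(s['tool_pos'],rot(s['tcp_rot']))
mid=tpose([.44,-.0,.29],5,0);m2=tpose([.41,-.24,.29],BY,15)
w1=tpose(nosegrip(binpt(-.05,0,.09),BY,38),BY,38)
print(rel(m2,mid),rel(w1,mid),w1[0])
E
```

```text
([-2.4, 15.0, -10.8], [0.0462, -0.2366, -0.0172]) ([-0.2, 37.9, -11.2], [0.0513, -0.3357, 0.0555]) [ 0.43812175 -0.33717211  0.22597689]
```

Request:
apply_moves:
  steps:
    - {"turn":[0,-3,0],"translation":[-0.017,-0.001,-0.05],"grip":1}
    - {"turn":[0,-5,0],"translation":[-0.033,-0.002,-0.1],"grip":1}
    - {"turn":[0,-5,0],"translation":[-0.05,-0.003,-0.15],"grip":1}
    - {"turn":[0,-5,0],"translation":[-0.067,-0.004,-0.2],"grip":1}
    - {"turn":[0,0,0],"translation":[-0.06,-0.05,-0.22],"grip":1}
    - {"turn":[0,0,0],"translation":[-0.055,-0.1,-0.24],"grip":1}
    - {"turn":[0,0,0],"translation":[-0.05,-0.15,-0.241],"grip":1}
    - {"turn":[0,0,0],"translation":[-0.045,-0.2,-0.241],"grip":1}
    - {"turn":[0,0,0],"translation":[-0.044,-0.264,-0.241],"grip":1}
    - {"turn":[0,0,0],"translation":[-0.044,-0.264,-0.241],"grip":1}

```text
time_s: 2.95
tool_pos: [0.4371, -0.0033, 0.2948]
tcp_rot: [-3.136, 0.35, -3.065]
ft_force: [0.2, 1.1, -0.9]
grip_width: 0.0187
gripper_force: 98.4
```

Request:
apply_moves:
  steps:
    - {"turn":[-0.5,5,-3],"translation":[0.01,-0.05,0],"grip":1}
    - {"turn":[-1,8,-6],"translation":[0.02,-0.1,-0.005],"grip":1}
    - {"turn":[-2,12,-9],"translation":[0.03,-0.15,-0.01],"grip":1}
    - {"turn":[-2.4,15,-10.8],"translation":[0.04,-0.2,-0.015],"grip":1}
    - {"turn":[-2,20,-11],"translation":[0.046,-0.24,-0.01],"grip":1}
    - {"turn":[-1,26,-11],"translation":[0.048,-0.28,0.01],"grip":1}
    - {"turn":[-0.5,32,-11],"translation":[0.05,-0.31,0.03],"grip":1}
    - {"turn":[-0.2,38,-11.2],"translation":[0.051,-0.336,0.055],"grip":1}
    - {"turn":[-0.2,38,-11.2],"translation":[0.051,-0.336,0.055],"grip":1}
    - {"turn":[-0.2,38,-11.2],"translation":[0.051,-0.336,0.055],"grip":1}

```text
time_s: 3.95
tool_pos: [0.4353, -0.3376, 0.2251]
tcp_rot: [-3.14, -0.318, -2.872]
ft_force: [-0.9, 0.5, -1.1]
grip_width: 0.0186
gripper_force: 98.5
```

```bash
python3 - <<'E'
from h import *
s=sense();print({k:s[k].round(3) for k in('q','tool_pos','tcp_rot','ft_force')})
P=[binpt(-.05,w,.09) for w in(-.0415,0,.0415)]
ims=[]
for n,(x,y) in (("side",(330,220)),("top",(400,170))):
    c=get_calibration(n);im=read_camera(n)
    for p in P:
        q=proj(c,p);print(n,q.round(1));
        if n: cv2.circle(im,tuple(int(round(a)) for a in q),1,(0,0,255),-1)
    for a,b in[(-.08,.049),(-.08,-.049),(.08,.049),(.08,-.049)]:
        q=proj(c,binpt(a,b,0)); cv2.circle(im,tuple(int(round(t)) for t in q),1,(0,255,0),-1)
    ims.append(cv2.resize(im[y:y+200,x:x+133],None,fx=3,fy=3,interpolation=cv2.INTER_CUBIC))
cv2.imwrite("pics/w2.png",np.hstack(ims))
E
```

```text
{'q': array([-0.686,  0.4  ,  0.113,  1.471, -0.259, -0.931]), 'tool_pos': array([ 0.435, -0.338,  0.225]), 'tcp_rot': array([-3.14 , -0.318, -2.872]), 'ft_force': array([-0.855,  0.472, -1.063])}
side [421.9 376. ]
side [403.2 361.7]
side [385.5 348.1]
top [517.6 258.4]
top [499.1 263.3]
top [480.5 268.2]
```

View pics/w2.png

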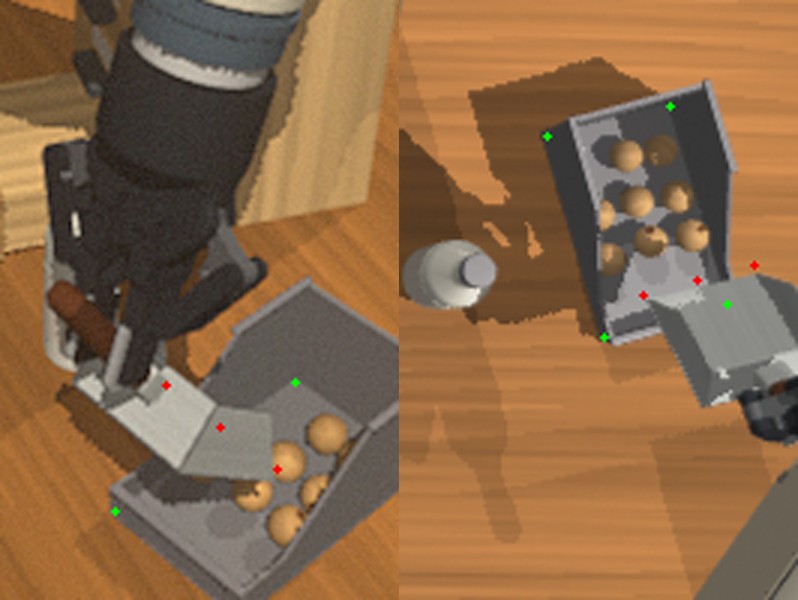

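The side view shows the scoop's right nose corner at about crop (272,475). The top view shows the nose edge running from (655,300) to (768,278), 3–4 px off the prediction. I'll triangulate the corner and check the bin's outline.

```bash
python3 - <<'E'
from h import *
ct=get_calibration("top");cs=get_calibration("side")
def tri(a,b):
    e1,d1=ray(ct,*a);e2,d2=ray(cs,*b)
    A=np.array([d1,-d2]).T;t=np.linalg.lstsq(A,e2-e1,rcond=None)[0];p,q=e1+t[0]*d1,e2+t[1]*d2
    return (p+q)/2,np.linalg.norm(p-q)
def bc(p): d=p-BIN; return np.round([d@bx,d@by,d[2]],4)
p,r=tri((523,262.7),(420.7,378.3));print("noseR",bc(p),r)
s=sense();Rt=rot(s['tcp_rot']);g=s['tool_pos']+.006*Rt[:,2]
# predicted from measured pose
sc=Rt@np.array([[-np.cos(AL),0,np.sin(AL)],[0,1,0],[-np.sin(AL),0,-np.cos(AL)]]).T
print("pred",bc(g+sc@np.array([.1475,-.0415,-.045])),bc(g+sc@np.array([.1475,.0415,-.045])))
# bin corners
for n,a,c in(("top",(471,284.1),ct),("top",(514.1,272.8),ct)): print(bc(onz(c,*a,.026)))
for a in((457.6,210),(502.8,197.6)): print(bc(onz(ct,*a,.085)))
im=cv2.imread("pics/side0.png")
# side0: lip corners approx & back corners read from view
for n,a,z in(("lipL",(369,384),.026),("lipR",(411,418),.026),("backL",(433,315),.085),("backR",(478,349),.085)): print(n,bc(onz(cs,*a,z)))
E
```

```text
noseR [-0.061  -0.0474  0.0976] 0.0006735707511657552
pred [-0.0536 -0.0422  0.0923] [-0.0529  0.0408  0.0919]
[-0.0834  0.0507  0.022 ]
[-0.0839 -0.0513  0.022 ]
[0.0827 0.052  0.081 ]
[ 0.084  -0.0512  0.081 ]
lipL [-0.0837  0.0438  0.022 ]
lipR [-0.0819 -0.054   0.022 ]
backL [0.0827 0.0488 0.081 ]
backR [ 0.0755 -0.0594  0.081 ]
```

```bash
cat >> h.py <<'E'
def rows(lst,w0=0.,cur=None,yaw=BY):
    """bin-frame nose targets (s,w,h,phi) -> rows from current pose"""
    if cur is None:
        s=sense();cur=(s['tool_pos'],rot(s['tcp_rot']))
    for s_,w,h,ph in lst:
        t,x=rel(tpose(nosegrip(binpt(s_,w,h),yaw,ph),yaw,ph),cur); print((s_,w,h,ph),t,[round(v,3) for v in x])
def where():
    s=sense();Rt=rot(s['tcp_rot']);g=s['tool_pos']+.006*Rt[:,2]
    sc=Rt@np.array([[-np.cos(AL),0,np.sin(AL)],[0,1,0],[-np.sin(AL),0,-np.cos(AL)]]).T
    d=g+sc@np.array([.1475,0,-.045])-BIN
    print('t',s['time_s'].__round__(2),'nose s,w,h',np.round([d@bx,d@by,d[2]],4),'phi,yaw',np.degrees([np.arctan2(-sc[2,0],np.hypot(*sc[:2,0])),np.arctan2(sc[1,0],sc[0,0])]).round(1),'F',s['ft_force'].round(1),'q',s['q'].round(2),'w',s['grip_width'].round(4))
E
python3 - <<'E'
from h import *
where()
rows([(-.05,-.002,.05,38),(-.048,-.002,.01,38),(-.048,-.002,.004,38),(-.048,-.002,.0,38),(-.048,-.002,-.004,38)])
E
```

```text
Traceback (most recent call last):
  File "h.py", line 40, in where
    print('t',s['time_s'].__round__(2),'nose s,w,h',np.round([d@bx,d@by,d[2]],4),'phi,yaw',np.degrees([np.arctan2(-sc[2,0],np.hypot(*sc[:2,0])),np.arctan2(sc[1,0],sc[0,0])]).round(1),'F',s['ft_force'].round(1),'q',s['q'].round(2),'w',s['grip_width'].round(4))
                                                                                                                                                                                                                                          ^^^^^^^^^^^^^^^^^^^^^
AttributeError: 'float' object has no attribute 'round'
```

```bash
sed -i "s/s\['grip_width'\].round(4)/round(s['grip_width'],4)/;s/s\['time_s'\].__round__(2)/round(s['time_s'],2)/" h.py
python3 - <<'E'
from h import *
where()
rows([(-.05,-.002,.05,38),(-.048,-.002,.01,38),(-.048,-.002,.004,38),(-.048,-.002,.0,38),(-.048,-.002,-.004,38)])
E
```

```text
t 4.05 nose s,w,h [-0.0532 -0.0007  0.0921] phi,yaw [38.1 15.2] F [ 0.3  0.1 -0.5] q [-0.69  0.39  0.11  1.47 -0.26 -0.93] w 0.0184
(-0.05, -0.002, 0.05, 38) [-0.1, -0.1, -0.6] [-0.016, -0.003, 0.039]
(-0.048, -0.002, 0.01, 38) [-0.1, -0.1, -0.6] [-0.03, -0.002, 0.076]
(-0.048, -0.002, 0.004, 38) [-0.1, -0.1, -0.6] [-0.032, -0.002, 0.082]
(-0.048, -0.002, 0.0, 38) [-0.1, -0.1, -0.6] [-0.033, -0.002, 0.086]
(-0.048, -0.002, -0.004, 38) [-0.1, -0.1, -0.6] [-0.035, -0.002, 0.09]
```

Request:
apply_moves:
  steps:
    - {"turn":[0,0,-0.6],"translation":[-0.02,-0.002,0.038],"grip":1}
    - {"turn":[0,0,-0.6],"translation":[-0.034,-0.002,0.075],"grip":1}
    - {"turn":[0,0,-0.6],"translation":[-0.036,-0.002,0.081],"grip":1}
    - {"turn":[0,0,-0.6],"translation":[-0.036,-0.002,0.081],"grip":1}

```text
time_s: 4.45
tool_pos: [0.444, -0.3373, 0.1406]
tcp_rot: [-3.139, -0.316, -2.862]
ft_force: [0.3, 0.2, -1.7]
grip_width: 0.0186
gripper_force: 98.5
```

```bash
python3 - <<'E'
from h import *
where()
rows([(-.04,-.002,0,38),(-.04,-.002,-.004,38)])
E
```

```text
t 4.45 nose s,w,h [-0.0446 -0.002   0.0044] phi,yaw [38.1 15.9] F [ 0.3  0.2 -1.7] q [-0.68  0.45 -0.02  1.28 -0.26 -0.93] w 0.0186
(-0.04, -0.002, 0, 38) [-0.1, -0.1, -0.0] [-0.006, -0.0, 0.003]
(-0.04, -0.002, -0.004, 38) [-0.1, -0.1, -0.0] [-0.007, -0.0, 0.007]
```

Request:
apply_moves:
  steps:
    - {"turn":[0,0,0],"translation":[-0.005,0,0.003],"grip":1}
    - {"turn":[0,0,0],"translation":[-0.006,0,0.006],"grip":1}
    - {"turn":[0,0,0],"translation":[-0.006,0,0.006],"grip":1}

```text
time_s: 4.75
tool_pos: [0.4487, -0.3382, 0.135]
tcp_rot: [-3.134, -0.315, -2.865]
ft_force: [-3.4, -2.6, 13.6]
grip_width: 0.0184
gripper_force: 98.5
```

```bash
python3 - <<'E'
from h import *
where()
E
```

```text
t 4.75 nose s,w,h [-0.0403 -0.0049 -0.0011] phi,yaw [38.1 15.7] F [-3.4 -2.6 13.6] q [-0.67  0.46 -0.02  1.27 -0.26 -0.93] w 0.0184
```

```bash
python3 - <<'E'
from h import *
rows([(-.03,-.002,.003,34),(-.02,-.002,.003,29),(-.01,-.002,.003,25),(0,-.002,.003,22),(.01,-.002,.003,20),(.02,-.002,.003,18),(.03,-.002,.003,17),(.04,-.002,.003,16),(.05,-.002,.003,15),(.06,-.002,.003,14),(.068,-.002,.003,13),(.074,-.002,.003,12.5)])
E
```

```text
(-0.03, -0.002, 0.003, 34) [-0.4, -4.1, -0.1] [-0.002, 0.002, 0.002]
(-0.02, -0.002, 0.003, 29) [-0.4, -9.1, -0.1] [-0.004, 0.002, 0.011]
(-0.01, -0.002, 0.003, 25) [-0.4, -13.1, -0.1] [-0.008, 0.002, 0.017]
(0, -0.002, 0.003, 22) [-0.4, -16.1, -0.1] [-0.015, 0.002, 0.022]
(0.01, -0.002, 0.003, 20) [-0.4, -18.1, -0.1] [-0.022, 0.002, 0.024]
(0.02, -0.002, 0.003, 18) [-0.4, -20.1, -0.0] [-0.03, 0.002, 0.026]
(0.03, -0.002, 0.003, 17) [-0.4, -21.1, -0.0] [-0.038, 0.002, 0.025]
(0.04, -0.002, 0.003, 16) [-0.4, -22.1, -0.0] [-0.047, 0.002, 0.025]
(0.05, -0.002, 0.003, 15) [-0.4, -23.1, -0.0] [-0.056, 0.002, 0.024]
(0.06, -0.002, 0.003, 14) [-0.4, -24.1, -0.0] [-0.065, 0.002, 0.024]
(0.068, -0.002, 0.003, 13) [-0.4, -25.1, -0.0] [-0.071, 0.002, 0.024]
(0.074, -0.002, 0.003, 12.5) [-0.4, -25.6, -0.0] [-0.077, 0.002, 0.024]
```

Request:
apply_moves:
  steps:
    - {"turn":[0,-4,0],"translation":[-0.002,0.002,0.002],"grip":1}
    - {"turn":[0,-9,0],"translation":[-0.004,0.002,0.011],"grip":1}
    - {"turn":[0,-13,0],"translation":[-0.008,0.002,0.017],"grip":1}
    - {"turn":[0,-16,0],"translation":[-0.015,0.002,0.022],"grip":1}
    - {"turn":[0,-18,0],"translation":[-0.022,0.002,0.024],"grip":1}
    - {"turn":[0,-20,0],"translation":[-0.03,0.002,0.026],"grip":1}
    - {"turn":[0,-21,0],"translation":[-0.038,0.002,0.025],"grip":1}
    - {"turn":[0,-22,0],"translation":[-0.047,0.002,0.025],"grip":1}

```text
time_s: 5.55
tool_pos: [0.4837, -0.3249, 0.0941]
tcp_rot: [-3.139, 0.068, -2.862]
ft_force: [-4.1, -0.2, 2.3]
grip_width: 0.0184
gripper_force: 98.0
```

```bash
python3 - <<'E'
from h import *
where()
rows([(.05,-.002,.001,15),(.058,-.002,.001,14),(.064,-.002,.001,13),(.07,-.002,.001,12.5),(.076,-.002,.001,12)])
cv2.imwrite("pics/s3.png",np.hstack([cv2.resize(read_camera("side")[270:430,330:500],None,fx=2.3,fy=2.3),cv2.resize(read_camera("top")[170:330,430:600],None,fx=2.3,fy=2.3)]))
E
```

```text
t 5.55 nose s,w,h [ 0.0402 -0.0011 -0.    ] phi,yaw [16.1 16. ] F [-4.1 -0.2  2.3] q [-0.76  0.38 -0.23  0.92  0.06 -1.04] w 0.0184
(0.05, -0.002, 0.001, 15) [-0.2, -1.1, 0.0] [-0.008, -0.001, 0.002]
(0.058, -0.002, 0.001, 14) [-0.2, -2.1, 0.0] [-0.014, -0.001, 0.005]
(0.064, -0.002, 0.001, 13) [-0.2, -3.1, 0.0] [-0.019, -0.001, 0.007]
(0.07, -0.002, 0.001, 12.5) [-0.2, -3.6, 0.0] [-0.024, -0.001, 0.009]
(0.076, -0.002, 0.001, 12) [-0.2, -4.1, 0.0] [-0.029, -0.001, 0.011]
```

View pics/s3.png

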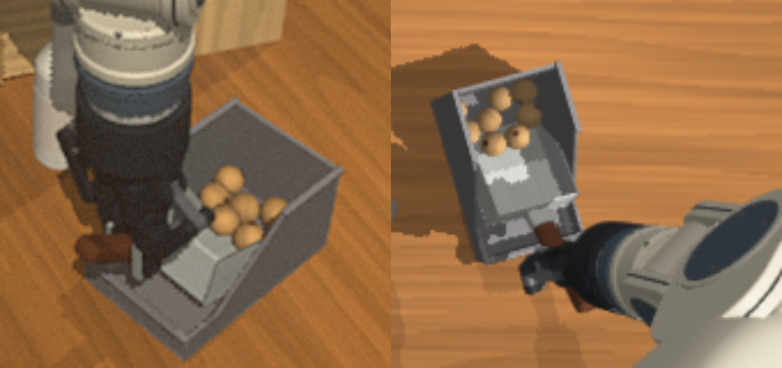

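The scoop's nose is under the pile at mid-bin, with all eight balls bunched at the back. I keep pushing towards the back wall.

Request:
apply_moves:
  steps:
    - {"turn":[0,-1,0],"translation":[-0.008,-0.001,0.002],"grip":1}
    - {"turn":[0,-2,0],"translation":[-0.014,-0.001,0.005],"grip":1}
    - {"turn":[0,-3,0],"translation":[-0.019,-0.001,0.007],"grip":1}
    - {"turn":[0,-3.6,0],"translation":[-0.024,-0.001,0.009],"grip":1}
    - {"turn":[0,-4,0],"translation":[-0.029,-0.001,0.011],"grip":1}
    - {"turn":[0,-4,0],"translation":[-0.031,-0.001,0.011],"grip":1}

```text
time_s: 6.25
tool_pos: [0.5055, -0.3207, 0.0843]
tcp_rot: [-3.137, 0.119, -2.868]
ft_force: [-50.8, -17.1, 28.2]
grip_width: 0.0185
gripper_force: 103.6
```

```bash
python3 - <<'E'
from h import *
where()
im=read_camera("side");h=cv2.cvtColor(im,cv2.COLOR_BGR2HSV)
cv2.imwrite("pics/s4.png",np.hstack([cv2.resize(im[270:430,330:500],None,fx=2.3,fy=2.3),cv2.resize(read_camera("top")[170:330,430:600],None,fx=2.3,fy=2.3)]))
rows([(.082,-.002,.003,12),(.082,-.002,.01,9),(.082,-.002,.02,4),(.082,-.002,.03,-1),(.08,-.002,.04,-6),(.08,-.002,.055,-12),(.079,-.002,.075,-16),(.077,-.002,.10,-18),(.07,-.002,.13,-18)])
E
```

```text
t 6.25 nose s,w,h [ 0.0667 -0.0039 -0.0031] phi,yaw [13.2 15.6] F [-50.8 -17.1  28.2] q [-0.75  0.4  -0.24  0.87  0.1  -1.02] w 0.0185
(0.082, -0.002, 0.003, 12) [-0.2, -0.9, -0.2] [-0.012, -0.0, -0.002]
(0.082, -0.002, 0.01, 9) [-0.2, -3.9, -0.2] [-0.008, -0.0, -0.002]
(0.082, -0.002, 0.02, 4) [-0.2, -8.9, -0.2] [-0.001, -0.0, -0.001]
(0.082, -0.002, 0.03, -1) [-0.2, -13.9, -0.2] [0.004, -0.0, 0.002]
(0.08, -0.002, 0.04, -6) [-0.2, -18.9, -0.2] [0.01, -0.0, 0.004]
(0.08, -0.002, 0.055, -12) [-0.2, -24.9, -0.2] [0.013, -0.0, 0.005]
(0.079, -0.002, 0.075, -16) [-0.2, -28.9, -0.2] [0.013, -0.0, -0.004]
(0.077, -0.002, 0.1, -18) [-0.2, -30.9, -0.1] [0.013, -0.0, -0.024]
(0.07, -0.002, 0.13, -18) [-0.2, -30.9, -0.1] [0.016, -0.0, -0.054]
```

View pics/s4.png

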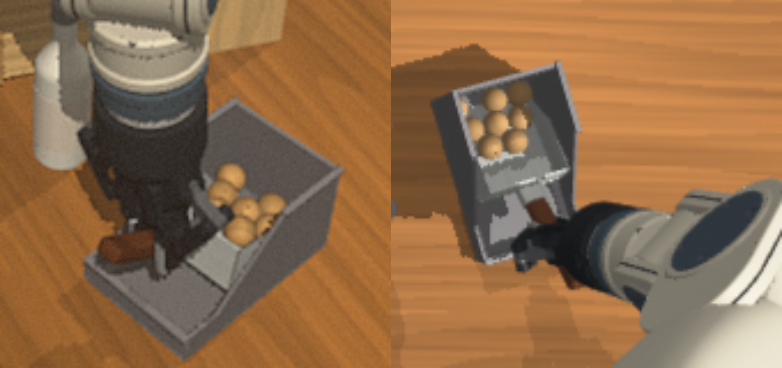

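```bash
python3 - <<'E'
from h import *
where()
c=get_calibration("top")
for u,v,z in [(525,181,.061),(484,192,.061),(566,170,.061),(490,147,.035),(515,141,.035),(496,100,.02),(519,95,.02)]:
    d=onz(c,430+(u-391)/2.3,170+v/2.3,z)-BIN;print(u,v,(d@bx).round(3),(d@by).round(3))
E
```

```text
t 6.35 nose s,w,h [ 0.0695 -0.0025 -0.0025] phi,yaw [12.9 15.8] F [-31.3  -6.9  13.9] q [-0.75  0.4  -0.24  0.87  0.11 -1.02] w 0.018
525 181 -0.015 0.002
484 192 -0.016 0.044
566 170 -0.015 -0.039
490 147 0.024 0.018
515 141 0.024 -0.008
496 100 0.068 -0.006
519 95 0.067 -0.03
```

```bash
python3 - <<'E'
from h import *
cur=tpose(nosegrip(binpt(.078,-.002,.001),BY,12),BY,12)
rows([(.079,-.002,.003,9),(.079,-.002,.006,5),(.079,-.002,.010,1),(.078,-.002,.02,-4),(.077,-.002,.03,-9),(.077,-.002,.045,-13),(.076,-.002,.065,-16),(.074,-.002,.09,-18),(.07,-.002,.12,-18),(.06,-.002,.15,-18)],cur=cur)
E
```

```text
(0.079, -0.002, 0.003, 9) [0.0, -3.0, 0.0] [0.004, 0.0, 0.005]
(0.079, -0.002, 0.006, 5) [0.0, -7.0, 0.0] [0.009, 0.0, 0.011]
(0.079, -0.002, 0.01, 1) [-0.0, -11.0, 0.0] [0.014, 0.0, 0.017]
(0.078, -0.002, 0.02, -4) [-0.0, -16.0, 0.0] [0.02, 0.0, 0.019]
(0.077, -0.002, 0.03, -9) [-0.0, -21.0, 0.0] [0.024, 0.0, 0.022]
(0.077, -0.002, 0.045, -13) [0.0, -25.0, 0.0] [0.025, -0.0, 0.018]
(0.076, -0.002, 0.065, -16) [-0.0, -28.0, 0.0] [0.025, 0.0, 0.006]
(0.074, -0.002, 0.09, -18) [-0.0, -30.0, -0.0] [0.024, 0.0, -0.014]
(0.07, -0.002, 0.12, -18) [-0.0, -30.0, -0.0] [0.024, 0.0, -0.044]
(0.06, -0.002, 0.15, -18) [-0.0, -30.0, -0.0] [0.03, -0.0, -0.075]
```

Request:
apply_moves:
  steps:
    - {"turn":[0,-3,0],"translation":[0.004,0,0.005],"grip":1}
    - {"turn":[0,-7,0],"translation":[0.009,0,0.011],"grip":1}
    - {"turn":[0,-11,0],"translation":[0.014,0,0.017],"grip":1}
    - {"turn":[0,-16,0],"translation":[0.02,0,0.019],"grip":1}
    - {"turn":[0,-21,0],"translation":[0.024,0,0.022],"grip":1}
    - {"turn":[0,-25,0],"translation":[0.025,0,0.018],"grip":1}
    - {"turn":[0,-28,0],"translation":[0.025,0,0.006],"grip":1}
    - {"turn":[0,-30,0],"translation":[0.024,0,-0.014],"grip":1}
    - {"turn":[0,-30,0],"translation":[0.024,0,-0.044],"grip":1}
    - {"turn":[0,-30,0],"translation":[0.03,0,-0.075],"grip":1}

```text
time_s: 7.35
tool_pos: [0.4749, -0.3272, 0.1539]
tcp_rot: [3.14, 0.66, -2.862]
ft_force: [0.6, -0.2, -2.4]
grip_width: 0.0183
gripper_force: 97.6
```

```bash
python3 - <<'E'
from h import *
where()
cv2.imwrite("pics/s5.png",np.hstack([cv2.resize(read_camera("side")[230:430,330:500],None,fx=2.3,fy=2.3),cv2.resize(read_camera("top")[150:350,430:600],None,fx=2.3,fy=2.3)]))
E
```

```text
t 7.35 nose s,w,h [ 0.0593 -0.0004  0.1474] phi,yaw [-17.8  16. ] F [ 0.6 -0.2 -2.4] q [-1.04  0.23 -0.45  0.7   0.64 -1.26] w 0.0183
```

View pics/s5.png

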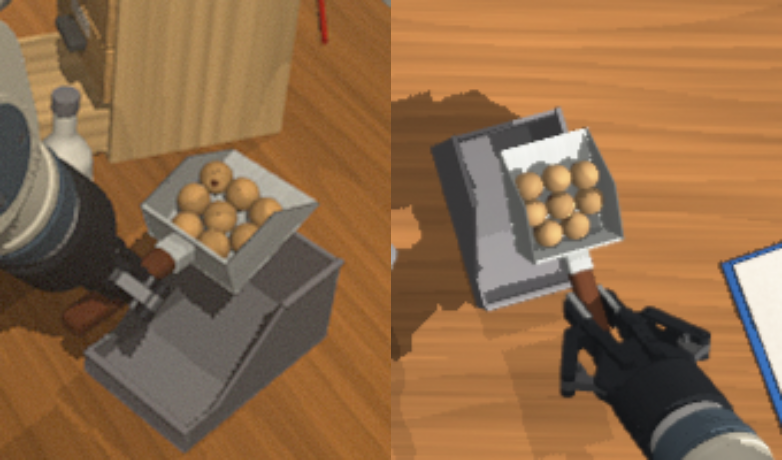

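All eight knobs are in the scoop and the bin is empty. Next I carry them to the drawer.

```bash
cat >> h.py <<'E'
FACE=np.array([.621,.007,0]);DY=-9.8
dx=np.array([np.cos(np.radians(DY)),np.sin(np.radians(DY)),0]);dy=np.array([-dx[1],dx[0],0])
def dpt(x,y,z): return FACE+x*dx+y*dy+np.array([0,0,z])
def dnose(x,z,ph,yaw=DY): return tpose(nosegrip(dpt(x,0,z),yaw,ph),yaw,ph)
E
python3 - <<'E'
from h import *
cur=tpose(nosegrip(binpt(.06,-.002,.15),BY,-18),BY,-18)
A=tpose([.43,-.335,.26],BY,-18);B=tpose([.42,-.16,.27],3,-18);C=dnose(-.065,.27,-18);D=dnose(-.06,.16,-16)
print(rel(A,cur),rel(B,cur),rel(C,B),rel(D,B),B[0],C[0],D[0])
E
```

```text
([0.0, 0.0, 0.0], [-0.0278, 0.0063, -0.1163]) ([8.0, 0.0, 10.2], [-0.0645, 0.1781, -0.1004]) ([7.9, -0.0, 10.1], [0.005, 0.2056, -0.0004]) ([7.7, 2.0, 10.2], [0.0654, 0.2045, 0.0851]) [ 0.41631109 -0.16019333  0.27472806] [0.40137173 0.04493639 0.2719456 ] [0.40646045 0.04405742 0.16745437]
```

Request:
apply_moves:
  steps:
    - {"turn":[0,0,0],"translation":[-0.008,0.002,-0.03],"grip":1}
    - {"turn":[0,0,0],"translation":[-0.016,0.004,-0.065],"grip":1}
    - {"turn":[0,0,0],"translation":[-0.025,0.006,-0.1],"grip":1}
    - {"turn":[0,0,1],"translation":[-0.028,0.015,-0.116],"grip":1}
    - {"turn":[1,0,2],"translation":[-0.034,0.04,-0.115],"grip":1}
    - {"turn":[2.5,0,3.5],"translation":[-0.04,0.07,-0.112],"grip":1}
    - {"turn":[4,0,5],"translation":[-0.046,0.1,-0.11],"grip":1}
    - {"turn":[5,0,7],"translation":[-0.052,0.13,-0.107],"grip":1}
    - {"turn":[7,0,9],"translation":[-0.06,0.16,-0.103],"grip":1}
    - {"turn":[8,0,10],"translation":[-0.064,0.178,-0.1],"grip":1}

```text
time_s: 8.45
tool_pos: [0.4151, -0.1571, 0.2709]
tcp_rot: [-3.138, 0.661, -3.084]
ft_force: [0.1, 0.2, -3.2]
grip_width: 0.0182
gripper_force: 98.2
```

Request:
apply_moves:
  steps:
    - {"turn":[1,0,1],"translation":[0.001,0.02,0],"grip":1}
    - {"turn":[2,0,2.5],"translation":[0.002,0.05,0],"grip":1}
    - {"turn":[3,0,4],"translation":[0.002,0.085,0],"grip":1}
    - {"turn":[4,0,6],"translation":[0.003,0.12,0],"grip":1}
    - {"turn":[6,0,8],"translation":[0.004,0.155,0],"grip":1}
    - {"turn":[7,0,9],"translation":[0.005,0.185,0],"grip":1}
    - {"turn":[7.9,0,10],"translation":[0.005,0.203,0],"grip":1}
    - {"turn":[7.8,0.5,10],"translation":[0.015,0.205,0.015],"grip":1}
    - {"turn":[7.8,1,10],"translation":[0.035,0.205,0.045],"grip":1}
    - {"turn":[7.7,2,10],"translation":[0.06,0.205,0.077],"grip":1}
    - {"turn":[7.7,2,10],"translation":[0.065,0.205,0.085],"grip":1}
    - {"turn":[7.7,2,10],"translation":[0.065,0.205,0.085],"grip":1}

```text
time_s: 9.65
tool_pos: [0.4033, 0.0453, 0.1608]
tcp_rot: [-3.133, 0.621, 2.983]
ft_force: [-0.2, -0.9, -3.0]
grip_width: 0.0183
gripper_force: 98.0
```

```bash
python3 - <<'E'
from h import *
where()
s=sense();Rt=rot(s['tcp_rot']);g=s['tool_pos']+.006*Rt[:,2]
sc=Rt@np.array([[-np.cos(AL),0,np.sin(AL)],[0,1,0],[-np.sin(AL),0,-np.cos(AL)]]).T
d=g+sc@np.array([.1475,0,-.045])-FACE;print('drawer x,y,z',(d@dx).round(4),(d@dy).round(4),d[2].round(4))
im=read_camera("top");c=get_calibration("top")
for n in("top","side"): cv2.imwrite(f"pics/pre_{n}.png",read_camera(n))
hsv=cv2.cvtColor(im,cv2.COLOR_BGR2HSV)
for x,z,ph in[(-.06,.13,-8),(-.06,.115,-2),(-.058,.1,3),(-.057,.09,8),(-.056,.085,13),(-.055,.08,18),(-.054,.078,23),(-.053,.076,28),(-.052,.075,33),(-.051,.075,38),(-.05,.075,43),(-.05,.075,48)]:
    t,v=rel(dnose(x,z,ph));print(ph,t,[round(a,3) for a in v])
E
```

```text
t 9.65 nose s,w,h [0.0777 0.3097 0.1482] phi,yaw [-15.6  -9.2] F [-0.2 -0.9 -3. ] q [-0.05 -0.24 -0.94  0.26 -0.07  0.09] w 0.0183
drawer x,y,z -0.0634 0.0019 0.1522
-8 [-0.1, 8.0, 0.6] [0.0, -0.001, 0.006]
-2 [-0.1, 14.0, 0.5] [-0.004, -0.001, 0.008]
3 [-0.1, 19.0, 0.5] [-0.008, -0.001, 0.013]
8 [-0.2, 24.0, 0.5] [-0.015, -0.001, 0.015]
13 [-0.2, 29.0, 0.5] [-0.025, -0.001, 0.014]
18 [-0.2, 34.0, 0.5] [-0.036, -0.001, 0.014]
23 [-0.2, 39.0, 0.5] [-0.049, -0.001, 0.013]
28 [-0.3, 44.0, 0.5] [-0.062, -0.001, 0.013]
33 [-0.3, 49.0, 0.5] [-0.076, -0.001, 0.013]
38 [-0.3, 54.0, 0.5] [-0.091, -0.002, 0.013]
43 [-0.3, 59.0, 0.5] [-0.105, -0.002, 0.015]
48 [-0.4, 64.0, 0.5] [-0.119, -0.002, 0.018]
```

Request:
apply_moves:
  steps:
    - {"turn":[0,8,0.5],"translation":[0,-0.001,0.006],"grip":1}
    - {"turn":[0,14,0.5],"translation":[-0.004,-0.001,0.008],"grip":1}
    - {"turn":[0,19,0.5],"translation":[-0.008,-0.001,0.013],"grip":1}
    - {"turn":[0,24,0.5],"translation":[-0.015,-0.001,0.015],"grip":1}
    - {"turn":[0,29,0.5],"translation":[-0.025,-0.001,0.014],"grip":1}
    - {"turn":[0,34,0.5],"translation":[-0.036,-0.001,0.014],"grip":1}
    - {"turn":[0,39,0.5],"translation":[-0.049,-0.001,0.013],"grip":1}
    - {"turn":[0,44,0.5],"translation":[-0.062,-0.001,0.013],"grip":1}
    - {"turn":[0,49,0.5],"translation":[-0.076,-0.001,0.013],"grip":1}
    - {"turn":[0,54,0.5],"translation":[-0.091,-0.001,0.013],"grip":1}
    - {"turn":[0,59,0.5],"translation":[-0.105,-0.002,0.015],"grip":1}
    - {"turn":[0,64,0.5],"translation":[-0.119,-0.002,0.018],"grip":1}

```text
time_s: 11.0
tool_pos: [0.5119, 0.0254, 0.2211]
tcp_rot: [-3.135, -0.488, 2.966]
ft_force: [0.4, 0.5, -1.9]
grip_width: 0.0182
gripper_force: 98.1
```

Request:
apply_moves:
  steps:
    - {"turn":[0,0,0],"translation":[0,0,0],"grip":1}
    - {"turn":[0,0,0],"translation":[0,0,0],"grip":1}
    - {"turn":[0,0,0],"translation":[0,0,0],"grip":1}
    - {"turn":[0,0,0],"translation":[0,0,0],"grip":1}

```text
time_s: 11.4
tool_pos: [0.5097, 0.0259, 0.2206]
tcp_rot: [-3.135, -0.487, 2.966]
ft_force: [0.2, -0.2, -1.7]
grip_width: 0.0181
gripper_force: 98.1
```

```bash
python3 - <<'E'
from h import *
where()
ims=[cv2.resize(read_camera("side")[200:360,290:480],None,fx=2.1,fy=2.1),cv2.resize(read_camera("top")[160:320,280:470],None,fx=2.1,fy=2.1)]
cv2.imwrite("pics/s6.png",np.hstack(ims))
E
```

```text
t 11.4 nose s,w,h [0.0882 0.3012 0.0717] phi,yaw [ 47.9 -10.2] F [ 0.2 -0.2 -1.7] q [-0.12  0.51  0.22  1.76  0.02  0.05] w 0.0181
```

View pics/s6.png

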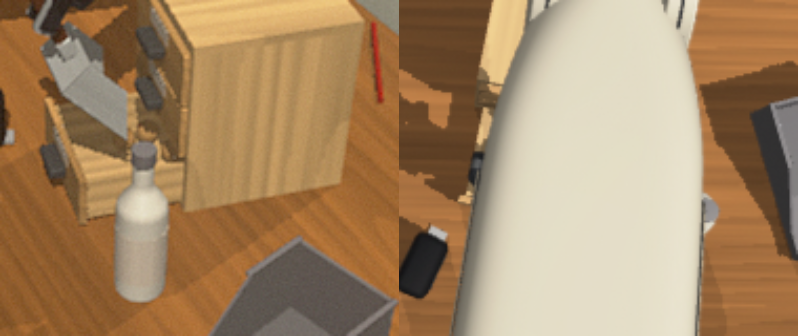

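The side view shows the scoop tipped with its nose over the drawer. The wrist force has dropped to the weight of the scoop alone, so it is empty. I now carry it back to where it lay.

```bash
python3 - <<'E'
from h import *
cur=None
s=sense();cur=(s['tool_pos'],rot(s['tcp_rot']))
E1=dnose(-.06,.12,35);E2=dnose(-.07,.17,15)
G=(np.array([.4588,.2655,.0531]),rot([-3.1374,.3516,-3.0618]))
F=(G[0]+[0,0,.10],G[1]);F2=(G[0]+[0,0,.013],G[1]);M=tpose([.44,.14,.2],-3,0)
for p in(E1,E2,M,F):print(rel(p,cur))
print(rel(F2,F),rel(G,F))
E
```

```text
([-0.3, -12.9, -0.2], [0.0484, 0.0001, -0.0046])
([-0.3, -32.9, -0.1], [0.0956, 0.0, 0.0087])
([0.1, -47.9, -7.1], [0.0731, 0.1003, 0.0549])
([0.9, -47.9, -14.7], [0.0497, 0.2278, 0.101])
([0.0, 0.0, 0.0], [0.03, 0.0003, 0.0817]) ([0.0, 0.0, 0.0], [0.0344, 0.0004, 0.0939])
```

Request:
apply_moves:
  steps:
    - {"turn":[0,-7,0],"translation":[0.025,0,-0.002],"grip":1}
    - {"turn":[0,-13,0],"translation":[0.048,0,-0.005],"grip":1}
    - {"turn":[0,-21,0],"translation":[0.07,0,0],"grip":1}
    - {"turn":[0,-28,0],"translation":[0.09,0,0.005],"grip":1}
    - {"turn":[0,-34,0],"translation":[0.094,0.01,0.012],"grip":1}
    - {"turn":[0,-41,-3],"translation":[0.085,0.05,0.03],"grip":1}
    - {"turn":[0,-48,-7],"translation":[0.074,0.095,0.053],"grip":1}
    - {"turn":[0.5,-48,-10],"translation":[0.065,0.14,0.07],"grip":1}
    - {"turn":[0.7,-48,-13],"translation":[0.057,0.185,0.085],"grip":1}
    - {"turn":[0.9,-47.9,-14.7],"translation":[0.05,0.228,0.1],"grip":1}
    - {"turn":[0.9,-47.9,-14.7],"translation":[0.05,0.228,0.101],"grip":1}
    - {"turn":[0.9,-47.9,-14.7],"translation":[0.05,0.228,0.101],"grip":1}

```text
time_s: 12.7
tool_pos: [0.4578, 0.2661, 0.152]
tcp_rot: [-3.137, 0.348, -3.06]
ft_force: [0.2, 0.3, -1.2]
grip_width: 0.0181
gripper_force: 98.6
```

```bash
python3 - <<'E'
from h import *
s=sense();print(s['tool_pos'],s['tcp_rot'],s['ft_force'])
G=(np.array([.4588,.2655,.0531]),rot([-3.1374,.3516,-3.0618]))
print(rel((G[0]+[0,0,.006],G[1])),rel(G))
im=read_camera("top");c=get_calibration("top");cv2.imwrite("pics/t7.png",im)
hsv=cv2.cvtColor(im,cv2.COLOR_BGR2HSV)
gray=cv2.medianBlur(im,3)
# drawer ball candidates
roi=cv2.resize(im[190:300,280:520],None,fx=3,fy=3,interpolation=cv2.INTER_CUBIC);cv2.imwrite("pics/t7c.png",roi)
E
```

```text
[0.45778535 0.26611408 0.15195467] [-3.13667305  0.34808881 -3.06042039] [ 0.16543364  0.25343724 -1.17982452]
([-0.0, -0.2, 0.1], [0.0308, -0.0003, 0.0876]) ([-0.0, -0.2, 0.1], [0.0328, -0.0002, 0.0933])
```

View pics/t7c.png

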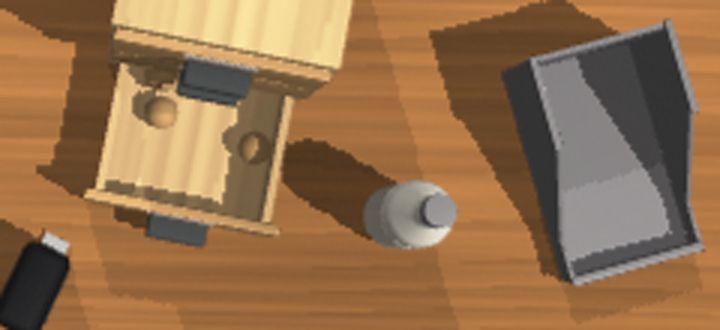

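The top view shows the bin empty and two knobs visible in the drawer. The others should be in the part of the drawer under the cabinet. Differencing the pictures will show any strays while I lower the scoop.

Request:
apply_moves:
  steps:
    - {"turn":[0,-0.2,0],"translation":[0.01,0,0.03],"grip":1}
    - {"turn":[0,-0.2,0],"translation":[0.02,0,0.06],"grip":1}
    - {"turn":[0,-0.2,0],"translation":[0.028,0,0.08],"grip":1}
    - {"turn":[0,-0.2,0],"translation":[0.031,0,0.088],"grip":1}
    - {"turn":[0,-0.2,0],"translation":[0.031,0,0.088],"grip":1}

```text
time_s: 13.25
tool_pos: [0.4598, 0.2642, 0.059]
tcp_rot: [-3.137, 0.352, -3.064]
ft_force: [-1.1, 0.1, -1.3]
grip_width: 0.0182
gripper_force: 98.7
```

```bash
python3 - <<'E'
from h import *
s=sense();print(s['tool_pos'],s['tcp_rot'],s['ft_force'])
G=(np.array([.4588,.2655,.0531]),rot([-3.1374,.3516,-3.0618]));print(rel(G))
for n in("top","side"):
    a=cv2.imread(f"pics/{n}0.png");b=read_camera(n)
    d=(cv2.absdiff(a,b).max(2)>35).astype(np.uint8)
    d=cv2.morphologyEx(d,cv2.MORPH_OPEN,np.ones((3,3)))
    k,l,st,ce=cv2.connectedComponentsWithStats(d)
    for i in range(1,k):
        if 20<st[i][4]<400: print(n,st[i].tolist(),cv2.mean(cv2.cvtColor(b,cv2.COLOR_BGR2HSV),(l==i).astype(np.uint8))[:3])
# colour-consistent blobs in the drawer opening, side view
E
```

```text
[0.4598349  0.26419902 0.05902144] [-3.13688261  0.35206087 -3.06417497] [-1.10331026  0.0721317  -1.3035895 ]
([-0.1, 0.0, -0.1], [0.0029, 0.0014, 0.0052])
top [324, 214, 15, 18, 173] (16.387283236994218, 117.47398843930635, 125.20231213872832)
top [464, 215, 17, 12, 154] (100.63636363636364, 6.922077922077922, 124.9935064935065)
top [230, 218, 20, 7, 77] (22.77922077922078, 70.63636363636364, 165.42857142857144)
top [199, 220, 15, 30, 157] (19.32484076433121, 107.89171974522293, 128.9108280254777)
top [467, 230, 22, 16, 213] (92.73708920187794, 6.967136150234742, 134.56807511737088)
top [208, 236, 3, 11, 33] (29.212121212121215, 17.272727272727273, 124.27272727272728)
top [103, 368, 13, 11, 100] (13.99, 157.31, 174.6)
top [290, 420, 28, 16, 274] (14.014598540145984, 157.77007299270073, 179.26642335766422)
top [326, 430, 21, 12, 126] (18.547619047619047, 131.9126984126984, 97.27777777777777)
top [344, 462, 39, 18, 376] (21.226063829787233, 38.702127659574465, 124.33510638297872)
side [45, 25, 8, 15, 77] (19.558441558441558, 23.363636363636367, 127.5844155844156)
side [154, 29, 8, 6,
[... 1161 characters left out ...]
7, 97.59842519685039)
side [0, 353, 19, 15, 237] (20.793248945147678, 52.46413502109704, 190.83544303797467)
side [405, 358, 13, 13, 128] (13.5625, 29.21875, 114.234375)
side [432, 358, 13, 14, 138] (13.31159420289855, 29.536231884057973, 113.69565217391305)
side [103, 367, 15, 12, 83] (19.927710843373497, 55.385542168674704, 126.53012048192771)
side [391, 367, 13, 14, 146] (13.541095890410958, 29.006849315068493, 118.84246575342465)
side [407, 368, 25, 23, 276] (14.329710144927537, 28.10144927536232, 116.9963768115942)
side [430, 379, 9, 9, 62] (13.741935483870968, 33.61290322580645, 104.19354838709677)
side [419, 389, 12, 13, 122] (13.196721311475411, 29.95081967213115, 117.70491803278689)
```

No strays anywhere. I lower the last few millimetres.

Request:
apply_moves:
  steps:
    - {"turn":[0,0,0],"translation":[0.001,0.001,0.003],"grip":1}
    - {"turn":[0,0,0],"translation":[0.002,0.001,0.0055],"grip":1}
    - {"turn":[0,0,0],"translation":[0.002,0.001,0.0055],"grip":1}

```text
time_s: 13.65
tool_pos: [0.46, 0.2663, 0.0534]
tcp_rot: [-3.137, 0.353, -3.063]
ft_force: [0.2, -0.6, -1.3]
grip_width: 0.0178
gripper_force: 98.7
```

Request:
apply_moves:
  steps:
    - {"turn":[0,0,0],"translation":[0,0,0.0015],"grip":1}
    - {"turn":[0,0,0],"translation":[0.001,0,0.003],"grip":1}
    - {"turn":[0,0,0],"translation":[0.001,0,0.003],"grip":1}

```text
time_s: 13.95
tool_pos: [0.4609, 0.2667, 0.0513]
tcp_rot: [-3.138, 0.356, -3.063]
ft_force: [-4.2, -2.4, 10.2]
grip_width: 0.0179
gripper_force: 100.1
```

Request:
apply_moves:
  steps:
    - {"turn":[0,0,0],"translation":[0,0,-0.002],"grip":-1}
    - {"turn":[0,0,0],"translation":[0,0,-0.002],"grip":-1}
    - {"turn":[0,0,0],"translation":[0,0,-0.002],"grip":-1}
    - {"turn":[0,0,0],"translation":[0,0,-0.002],"grip":-1}
    - {"turn":[0,0,0],"translation":[0,0,-0.002],"grip":-1}
    - {"turn":[0,0,0],"translation":[0,0,-0.02],"grip":-1}
    - {"turn":[0,0,0],"translation":[0,0,-0.05],"grip":-1}
    - {"turn":[0,0,0],"translation":[0,0,-0.1],"grip":-1}
    - {"turn":[0,0,0],"translation":[0,0,-0.14],"grip":-1}
    - {"turn":[0,0,0],"translation":[0,0,-0.14],"grip":-1}

```text
time_s: 14.95
tool_pos: [0.4125, 0.264, 0.1867]
tcp_rot: [-3.141, 0.36, -3.063]
ft_force: [0.2, 0.5, -0.8]
grip_width: 0.0854
gripper_force: 0.0
```

```bash
python3 - <<'E'
from h import *
s=sense();print(s['tool_pos'],s['tcp_rot'],s['ft_force'],s['grip_width'],s['q'].round(2))
for n in("top","side"):
    a=cv2.imread(f"pics/{n}0.png");b=read_camera(n);cv2.imwrite(f"pics/{n}9.png",b)
def m(im):
    h=cv2.cvtColor(im,cv2.COLOR_BGR2HSV);k=((h[...,1]<70)&(h[...,2]>90)).astype(np.uint8)
    r=np.zeros_like(k);r[205:285,195:265]=k[205:285,195:265]
    cs,_=cv2.findContours(r,cv2.RETR_EXTERNAL,cv2.CHAIN_APPROX_NONE);c=max(cs,key=cv2.contourArea);return cv2.contourArea(c),cv2.approxPolyDP(c,2,True)[:,0].tolist()
print(m(cv2.imread("pics/top0.png")));print(m(cv2.imread("pics/top9.png")))
def ms(im):
    h=cv2.cvtColor(im,cv2.COLOR_BGR2HSV);k=((h[...,1]<70)&(h[...,2]>90)).astype(np.uint8)
    r=np.zeros_like(k);r[195:240,265:325]=k[195:240,265:325]
    cs,_=cv2.findContours(r,cv2.RETR_EXTERNAL,cv2.CHAIN_APPROX_NONE);c=max(cs,key=cv2.contourArea);return cv2.contourArea(c),cv2.approxPolyDP(c,2,True)[:,0].tolist()
print(ms(cv2.imread("pics/side0.png")));print(ms(cv2.imread("pics/side9.png")))
# drawer push: tool leaning al forward of vertical, closed tips; TCP is 25mm behind tips
def push(x,z,al=50,y=0):
    yaw=DY;p,Rt=tpose([0,0,0],yaw,0,al=np.radians(al)); return dpt(x,y,z)-Rt[:,2]*.025,Rt
for x,z in[(-.18,.15),(-.18,.036),(-.125,.036),(-.018,.036)]:
    print(push(x,z)[0],rel(push(x,z)),rel(push(x,z),push(-.18,.15)))
E
```

```text
[0.41249923 0.26401746 0.18667681] [-3.14056591  0.3604205  -3.06308952] [ 0.15200807  0.5412537  -0.82262239] 0.08544859202067594 [ 0.47  0.01 -0.52  0.7  -0.14  0.37]
(1603.5, [[247, 220], [213, 222], [210, 237], [211, 262], [224, 262], [225, 270], [234, 270], [236, 261], [249, 261]])
(1616.0, [[246, 219], [210, 222], [209, 261], [222, 261], [224, 269], [233, 269], [234, 260], [248, 259]])
(992.5, [[270, 209], [270, 225], [277, 226], [285, 238], [317, 228], [303, 212], [289, 204]])
(978.0, [[270, 209], [271, 224], [277, 225], [285, 237], [318, 226], [302, 210], [289, 203]])
[0.42475492 0.04089741 0.16606969] ([8.2, -29.5, 11.9], [0.01, -0.2227, 0.0142]) ([0.0, 0.0, 0.0], [0.0, 0.0, 0.0])
[0.42475492 0.04089741 0.05206969] ([8.2, -29.5, 11.9], [0.0496, -0.2223, 0.1211]) ([0.0, 0.0, 0.0], [0.0873, 0.0, 0.0733])
[0.47895236 0.03153589 0.05206969] ([8.2, -29.5, 11.9], [-0.0003, -0.2359, 0.1397]) ([0.0, 0.0, 0.0], [0.052, -0.0, 0.1154])
[0.584391   0.01332347 0.05206969] ([8.2, -29.5, 11.9], [-0.0975, -0.2622, 0.1758]) ([0.0, 0.0, 0.0], [-0.0168, 0.0, 0.1974])
```

The scoop lies flat in its original place and is released. Next I push the drawer shut.

Request:
apply_moves:
  steps:
    - {"turn":[2,-7,3],"translation":[0,-0.04,0],"grip":1}
    - {"turn":[4,-15,6],"translation":[0.003,-0.09,0.005],"grip":1}
    - {"turn":[6,-22,9],"translation":[0.007,-0.14,0.01],"grip":1}
    - {"turn":[8.2,-29.5,11.9],"translation":[0.01,-0.19,0.014],"grip":1}
    - {"turn":[8.2,-29.5,11.9],"translation":[0.01,-0.223,0.014],"grip":1}
    - {"turn":[8.2,-29.5,11.9],"translation":[0.01,-0.223,0.014],"grip":1}
    - {"turn":[8.2,-29.5,11.9],"translation":[0.026,-0.223,0.057],"grip":1}
    - {"turn":[8.2,-29.5,11.9],"translation":[0.04,-0.223,0.095],"grip":1}
    - {"turn":[8.2,-29.5,11.9],"translation":[0.05,-0.222,0.122],"grip":1}
    - {"turn":[8.2,-29.5,11.9],"translation":[0.05,-0.222,0.122],"grip":1}

```text
time_s: 16.05
tool_pos: [0.4784, 0.0648, 0.1364]
tcp_rot: [-3.123, 0.82, 2.972]
ft_force: [0.3, 0.6, -0.3]
grip_width: 0.0
gripper_force: 0.0
```

```bash
python3 - <<'E'
from h import *
s=sense();print(s['tool_pos'],s['tcp_rot'],s['ft_force'],s['grip_width'],s['q'].round(2))
def push(x,z,al=50,y=0):
    p,Rt=tpose([0,0,0],DY,0,al=np.radians(al)); return dpt(x,y,z)-Rt[:,2]*.025,Rt
for x in(-.125,-.10,-.06,-.03,-.018,-.012): print(x,rel(push(x,.034)))
E
```

```text
[0.47840916 0.06476442 0.13640825] [-3.12270816  0.82009045  2.97209149] [ 0.34410014  0.58544665 -0.33369633] 4.089158293190214e-05 [ 0.07 -0.04 -1.04 -0.24 -0.19  0.16]
-0.125 ([-1.0, -3.0, 0.1], [0.0589, -0.0315, 0.064])
-0.1 ([-1.0, -3.0, 0.1], [0.0419, -0.0312, 0.0823])
-0.06 ([-1.0, -3.0, 0.1], [0.0146, -0.0307, 0.1115])
-0.03 ([-1.0, -3.0, 0.1], [-0.0059, -0.0303, 0.1334])
-0.018 ([-1.0, -3.0, 0.1], [-0.014, -0.0301, 0.1422])
-0.012 ([-1.0, -3.0, 0.1], [-0.0181, -0.0301, 0.1466])
```

```bash
cat >> h.py <<'E'
def push(x,z,al=50,y=0):
    p,Rt=tpose([0,0,0],DY,0,al=np.radians(al)); return dpt(x,y,z)-Rt[:,2]*.025,Rt
E
python3 - <<'E'
from h import *
a=push(-.14,.11,20)
print(a[0],rel(a),rel(push(-.14,.07,20)),rel(push(-.14,.034,20)))
E
```

```text
[0.47461716 0.03228471 0.13349232] ([-1.0, 27.0, -0.2], [0.0009, -0.0326, 0.0039]) ([-1.0, 27.0, -0.2], [0.0302, -0.0321, 0.0312]) ([-1.0, 27.0, -0.2], [0.0565, -0.0316, 0.0557])
```

Request:
apply_moves:
  steps:
    - {"turn":[0,8,0],"translation":[0,-0.01,0],"grip":1}
    - {"turn":[0,16,0],"translation":[0,-0.02,0.002],"grip":1}
    - {"turn":[-1,24,0],"translation":[0.001,-0.03,0.004],"grip":1}
    - {"turn":[-1,27,0],"translation":[0.001,-0.0325,0.004],"grip":1}
    - {"turn":[-1,27,0],"translation":[0.015,-0.032,0.017],"grip":1}
    - {"turn":[-1,27,0],"translation":[0.03,-0.032,0.031],"grip":1}
    - {"turn":[-1,27,0],"translation":[0.044,-0.032,0.044],"grip":1}
    - {"turn":[-1,27,0],"translation":[0.056,-0.032,0.055],"grip":1}
    - {"turn":[-1,27,0],"translation":[0.056,-0.032,0.055],"grip":1}

```text
time_s: 16.95
tool_pos: [0.472, 0.032, 0.0569]
tcp_rot: [3.14, 0.345, 2.968]
ft_force: [-0.6, -0.5, 0.7]
grip_width: -0.0002
gripper_force: 0.0
```

```bash
python3 - <<'E'
from h import *
s=sense();print(s['tool_pos'],s['tcp_rot'],s['ft_force'],s['q'].round(2))
for x,al in((-.125,20),(-.11,24),(-.095,29),(-.08,34),(-.065,39),(-.05,44),(-.04,47),(-.032,50),(-.025,50),(-.02,50),(-.016,50),(-.012,50)): print(x,al,rel(push(x,.034,al)))
E
```

```text
[0.47203948 0.03204919 0.05694828] [3.14007889 0.34465385 2.96765494] [-0.57629392 -0.46574869  0.72527363] [-0.1   0.13 -0.79  0.3  -0.03  0.07]
-0.125 20 ([0.0, -0.3, -0.2], [-0.0167, 0.0007, 0.0054])
-0.11 24 ([0.0, -4.3, -0.2], [-0.029, 0.0007, 0.0105])
-0.095 29 ([0.0, -9.3, -0.2], [-0.041, 0.0008, 0.0159])
-0.08 34 ([0.0, -14.3, -0.2], [-0.053, 0.0008, 0.0214])
-0.065 39 ([0.0, -19.3, -0.2], [-0.065, 0.0008, 0.0271])
-0.05 44 ([-0.0, -24.3, -0.2], [-0.0771, 0.0009, 0.0329])
-0.04 47 ([-0.0, -27.3, -0.2], [-0.0853, 0.0009, 0.0369])
-0.032 50 ([-0.0, -30.3, -0.2], [-0.0917, 0.0009, 0.0402])
-0.025 50 ([-0.0, -30.3, -0.2], [-0.0983, 0.0009, 0.0426])
-0.02 50 ([-0.0, -30.3, -0.2], [-0.103, 0.0009, 0.0443])
-0.016 50 ([-0.0, -30.3, -0.2], [-0.1068, 0.0009, 0.0456])
-0.012 50 ([-0.0, -30.3, -0.2], [-0.1105, 0.0009, 0.047])
```

Request:
apply_moves:
  steps:
    - {"turn":[0,0,0],"translation":[-0.017,0.001,0.005],"grip":1}
    - {"turn":[0,-4,0],"translation":[-0.029,0.001,0.0105],"grip":1}
    - {"turn":[0,-9,0],"translation":[-0.041,0.001,0.016],"grip":1}
    - {"turn":[0,-14,0],"translation":[-0.053,0.001,0.0215],"grip":1}
    - {"turn":[0,-19,0],"translation":[-0.065,0.001,0.027],"grip":1}
    - {"turn":[0,-24,0],"translation":[-0.077,0.001,0.033],"grip":1}
    - {"turn":[0,-27,0],"translation":[-0.085,0.001,0.037],"grip":1}
    - {"turn":[0,-30,0],"translation":[-0.092,0.001,0.04],"grip":1}
    - {"turn":[0,-30,0],"translation":[-0.098,0.001,0.0425],"grip":1}
    - {"turn":[0,-30,0],"translation":[-0.098,0.001,0.0425],"grip":1}

```text
time_s: 17.95
tool_pos: [0.5849, 0.0158, 0.0587]
tcp_rot: [3.137, 0.874, 2.966]
ft_force: [-16.0, 6.3, 23.7]
grip_width: -0.0002
gripper_force: 14.1
```

```bash
python3 - <<'E'
from h import *
s=sense();print(s['tool_pos'],s['tcp_rot'],s['ft_force'],s['q'].round(2))
tip=s['tool_pos']+.025*rot(s['tcp_rot'])[:,2]-FACE;print('tip',tip@dx,tip@dy,tip[2])
print(rot(s['tcp_rot']).T@dx)
E
```

```text
[0.58488753 0.01584213 0.05868118] [3.13737481 0.87370804 2.96587047] [-16.0355101    6.31931503  23.73306705] [-0.09  0.33 -1.04 -0.67 -0.06  0.06]
tip -0.01792254385419677 0.002582165144659991 0.042631619876398505
[-0.64198093  0.00144602  0.76671924]
```

```bash
python3 - <<'E'
from h import *
print(sense()['q'])
c=get_calibration("side");b=read_camera("side");cv2.imwrite("pics/side10.png",b);a=cv2.imread("pics/side0.png")
hb=cv2.cvtColor(cv2.medianBlur(b,3),cv2.COLOR_BGR2HSV);ha=cv2.cvtColor(cv2.medianBlur(a,3),cv2.COLOR_BGR2HSV)
for y,z in((-.064,.02),(-.064,.035),(-.064,.045)):
  print(y,z)
  for x in(-.1,-.08,-.06,-.05,-.04,-.03,-.025,-.02,-.015,-.01,-.005,0,.01):
    u,v=np.round(proj(c,dpt(x,y,z))).astype(int);print(x,(u,v),ha[v,u],hb[v,u])
E
```

```text
[-0.0864878   0.32629482 -1.04158708 -0.66907297 -0.06416892  0.05736084]
-0.064 0.02
-0.1 (np.int64(329), np.int64(299)) [ 16 138 142] [ 14 176 148]
-0.08 (np.int64(338), np.int64(297)) [ 17 125 188] [ 14 172 148]
-0.06 (np.int64(347), np.int64(295)) [ 19  38 166] [ 23  38 167]
-0.05 (np.int64(352), np.int64(295)) [ 19  43 204] [ 19  43 208]
-0.04 (np.int64(356), np.int64(294)) [ 22  39 222] [ 23  41 224]
-0.03 (np.int64(361), np.int64(293)) [ 19  43 221] [ 19  38 219]
-0.025 (np.int64(363), np.int64(292)) [ 22  44 209] [ 21  43 209]
-0.02 (np.int64(365), np.int64(292)) [ 20  41 195] [ 20  43 200]
-0.015 (np.int64(368), np.int64(292)) [ 18 116 181] [ 13 143 152]
-0.01 (np.int64(370), np.int64(291)) [ 17 128 188] [ 16 144 110]
-0.005 (np.int64(372), np.int64(291)) [ 17 128 188] [ 17 137 104]
0 (np.int64(374), np.int64(290)) [ 17 125 187] [ 17 141 125]
0.01 (np.int64(379), np.int64(290)) [ 17 128 171] [ 18 128 169]
-0.064 0.035
-0.1 (np.int64(329), np.int64(293)) [ 16 140 151] [ 14 168 143]
-0.08 (np.int64(338), np.int64(292)) [ 17 128 175] [ 15 174 145]
-0.06 (np.int64(347), np.int64
[... 837 characters left out ...]
t64(347), np.int64(286)) [ 17 127 169] [ 15 172 141]
-0.05 (np.int64(352), np.int64(285)) [ 17 113 154] [ 15 148 134]
-0.04 (np.int64(357), np.int64(285)) [ 20  44 184] [ 21  43 184]
-0.03 (np.int64(361), np.int64(284)) [ 20  39 168] [ 18  39 165]
-0.025 (np.int64(363), np.int64(283)) [ 19  88 160] [ 12  95 151]
-0.02 (np.int64(366), np.int64(283)) [ 17 127 175] [ 16 147 106]
-0.015 (np.int64(368), np.int64(283)) [ 17 129 180] [ 17 137 106]
-0.01 (np.int64(370), np.int64(282)) [ 16 126 176] [ 17 140 104]
-0.005 (np.int64(373), np.int64(282)) [ 17 127 181] [ 17 138 107]
0 (np.int64(375), np.int64(281)) [ 17 125 175] [ 17 135 138]
0.01 (np.int64(379), np.int64(280)) [ 18 125 151] [ 17 124 150]
```

```bash
python3 - <<'E'
from h import *
c=get_calibration("side");b=cv2.imread("pics/side10.png")
hb=cv2.cvtColor(b,cv2.COLOR_BGR2HSV)
for z in(.02,.03,.04,.05,.07,.09,.12):
    for x,y in((-.018,-.072),(0,-.072),(0,-.075)): print(z,x,y,proj(c,dpt(x,y,z)).round(1),end=' ')
    u,v=np.round(proj(c,dpt(0,-.072,z))).astype(int)
    print(u-14,hb[v,u-14:u+10,2].tolist())
E
```

```text
0.02 -0.018 -0.072 [367.4 294.3] 0.02 0 -0.072 [375.6 292.8] 0.02 0 -0.075 [376.  293.7] 362 [217, 217, 209, 203, 193, 179, 160, 150, 137, 107, 100, 108, 133, 150, 154, 135, 150, 173, 174, 177, 172, 165, 162, 163]
0.03 -0.018 -0.072 [367.6 290.7] 0.03 0 -0.072 [375.8 289.2] 0.03 0 -0.075 [376.2 290.1] 362 [179, 176, 169, 152, 141, 149, 141, 112, 103, 106, 100, 98, 130, 164, 168, 140, 137, 176, 169, 173, 173, 162, 166, 159]
0.04 -0.018 -0.072 [367.7 287. ] 0.04 0 -0.072 [376.  285.5] 0.04 0 -0.075 [376.4 286.4] 362 [143, 141, 149, 152, 135, 107, 101, 102, 109, 98, 103, 95, 137, 166, 161, 133, 133, 168, 171, 174, 171, 167, 160, 171]
0.05 -0.018 -0.072 [367.9 283.3] 0.05 0 -0.072 [376.2 281.8] 0.05 0 -0.075 [376.7 282.7] 362 [164, 150, 138, 108, 101, 107, 105, 106, 102, 104, 105, 103, 132, 155, 158, 138, 130, 160, 164, 170, 166, 164, 175, 177]
0.07 -0.018 -0.072 [368.3 275.7] 0.07 0 -0.072 [376.6 274.3] 0.07 0 -0.075 [377.1 275.2] 363 [92, 76, 59, 92, 113, 105, 113, 106, 96, 137, 151, 115, 131, 163, 133, 120, 159, 187, 186, 186, 180, 177, 175, 180]
0.09 -0.018 -0.072 [368.6 268. ] 0.09 0 -0.072 [377.  266.6] 0.09 0 -0.075 [377.5 267.5] 363 [75, 103, 118, 126, 131, 124, 166, 154, 91, 104, 110, 94, 144, 176, 161, 135, 141, 172, 181, 185, 183, 177, 177, 180]
0.12 -0.018 -0.072 [369.2 256.2] 0.12 0 -0.072 [377.7 254.8] 0.12 0 -0.075 [378.2 255.7] 364 [94, 100, 104, 112, 105, 102, 107, 109, 118, 115, 109, 117, 157, 179, 174, 144, 148, 178, 184, 183, 184, 179, 182, 181]
```

```bash
python3 - <<'E'
from h import *
for x,z,al in((-.035,.04,47),(-.055,.04,42),(-.08,.04,34),(-.11,.04,25),(-.14,.05,20),(-.17,.10,18),(-.19,.2,10)): print(x,al,rel(push(x,z,al)))
E
```

```text
-0.035 47 ([0.0, 3.0, -0.2], [0.0117, -0.0026, -0.0113])
-0.055 42 ([0.0, 8.0, -0.2], [0.0224, -0.0026, -0.0264])
-0.08 34 ([0.1, 16.0, -0.2], [0.035, -0.0027, -0.0448])
-0.11 25 ([0.1, 25.0, -0.2], [0.0506, -0.0027, -0.0664])
-0.14 20 ([0.1, 30.0, -0.2], [0.0603, -0.0027, -0.0949])
-0.17 18 ([0.1, 32.0, -0.2], [0.0405, -0.0026, -0.1495])
-0.19 10 ([0.1, 40.0, -0.2], [-0.0262, -0.0023, -0.227])
```

Request:
apply_moves:
  steps:
    - {"turn":[0,3,0],"translation":[0.012,-0.001,-0.011],"grip":1}
    - {"turn":[0,8,0],"translation":[0.022,-0.002,-0.026],"grip":1}
    - {"turn":[0,16,0],"translation":[0.035,-0.002,-0.045],"grip":1}
    - {"turn":[0,24,0],"translation":[0.05,-0.002,-0.066],"grip":1}
    - {"turn":[0,30,0],"translation":[0.06,-0.002,-0.095],"grip":1}
    - {"turn":[0,32,0],"translation":[0.04,-0.002,-0.14],"grip":1}
    - {"turn":[0,36,0],"translation":[0.01,-0.002,-0.18],"grip":1}
    - {"turn":[0,40,0],"translation":[-0.026,-0.002,-0.225],"grip":1}
    - {"turn":[0,40,0],"translation":[-0.026,-0.002,-0.225],"grip":1}
    - {"turn":[0,40,0],"translation":[-0.026,-0.002,-0.225],"grip":1}

```text
time_s: 19.0
tool_pos: [0.432, 0.0396, 0.2257]
tcp_rot: [3.14, 0.177, 2.967]
ft_force: [-0.5, -0.3, 0.2]
grip_width: 0.0001
gripper_force: 0.0
```

```bash
python3 - <<'E'
from h import *
s=sense();print(s['tool_pos'],s['ft_force'],s['q'].round(2),s['time_s'])
c=get_calibration("side");b=read_camera("side");cv2.imwrite("pics/side11.png",b)
v3=cv2.cvtColor(b,cv2.COLOR_BGR2HSV)[...,2]
for z in(.03,.05,.09,.12):
    u,v=np.round(proj(c,dpt(0,-.072,z))).astype(int);print(z,u-6,v3[v,u-6:u+8].tolist())
# dark pull blobs
h=cv2.cvtColor(b,cv2.COLOR_BGR2HSV);m=((h[...,2]<95)&(h[...,1]<80)).astype(np.uint8);r=np.zeros_like(m);r[195:300,300:376]=m[195:300,300:376]
k,l,st,ce=cv2.connectedComponentsWithStats(r)
for i in range(1,k):
    if st[i][4]>25:print(st[i].tolist(),ce[i].round(1))
for z in(.033,.099,.16):print('pred pull centre',z,proj(c,dpt(-.012,0,z)).round(1))
a=cv2.imread("pics/top0.png");t=read_camera("top");cv2.imwrite("pics/top11.png",t)
for n,(x0,x1,y0,y1) in dict(glue=(403,432,248,273),tape=(277,304,267,302),hammer=(95,157,203,325)).items():
    print(n,cv2.absdiff(a[y0:y1,x0:x1],t[y0:y1,x0:x1]).max(2).mean().round(1))
E
```

```text
[0.43195009 0.03961585 0.22568498] [-0.50400993 -0.26128687  0.15603535] [-0.09 -0.03 -0.41  1.01 -0.01  0.08] 19.0
0.03 370 [109, 110, 110, 100, 140, 172, 173, 138, 140, 179, 176, 175, 176, 167]
0.05 370 [113, 109, 111, 108, 138, 163, 160, 144, 137, 161, 177, 177, 176, 173]
0.09 371 [99, 110, 110, 97, 147, 178, 165, 138, 143, 182, 194, 191, 192, 185]
0.12 372 [119, 118, 119, 118, 162, 181, 187, 150, 147, 190, 191, 192, 187, 189]
[355, 213, 13, 16, 118] [361.2 219.9]
[355, 237, 12, 15, 117] [360.3 243.9]
[354, 261, 9, 7, 42] [357.6 264.1]
pred pull centre 0.033 [359.9 268.4]
pred pull centre 0.099 [360.7 243.9]
pred pull centre 0.16 [361.6 219.8]
glue 6.7
tape 4.9
hammer 44.0
```

```bash
python3 - <<'E'
from h import *
for n,(x0,x1,y0,y1) in dict(top=(95,165,195,330),side=(185,295,160,195)).items():
    f="0";o=[]
    for f in("0","11"):
        im=cv2.imread(f"pics/{n}{f}.png")[y0:y1,x0:x1];h=cv2.cvtColor(im,cv2.COLOR_BGR2HSV)
        m=((h[...,1]<70)&(h[...,2]>90)).astype(np.uint8)
        k,l,st,ce=cv2.connectedComponentsWithStats(m);i=1+st[1:,4].argmax();o.append((st[i].tolist(),ce[i].round(1)))
        e=((h[...,1]>70)&(h[...,1]<145)&(h[...,2]>185)).astype(np.uint8);k,l,st,ce=cv2.connectedComponentsWithStats(e);i=1+st[1:,4].argmax();o.append((st[i].tolist(),ce[i].round(1)))
    print(n,*o,sep='\n')
    d=cv2.absdiff(cv2.imread(f"pics/{n}0.png"),cv2.imread(f"pics/{n}11.png"))[y0:y1,x0:x1].max(2);print(d.mean(),(d>30).mean())
E
```

```text
top
([18, 11, 43, 21, 482], array([38.8, 20.9]))
([3, 27, 37, 102, 898], array([21. , 78.7]))
([18, 11, 41, 18, 419], array([36.7, 20. ]))
([11, 27, 29, 72, 453], array([26.8, 56. ]))
44.64825396825397 0.5994708994708995
side
([90, 6, 13, 23, 202], array([96.4, 17. ]))
([16, 17, 47, 8, 136], array([41.4, 20.6]))
([90, 6, 12, 18, 124], array([96. , 13.3]))
([47, 16, 21, 6, 52], array([58.8, 18.4]))
47.22909090909091 0.5187012987012987
```

The hammer's outline hasn't moved; the difference is the arm's shadow. I hand in.

```bash
python3 -c "
from workcell import *
print(job_done())"
```

```text
the job is handed in; nothing more can be done
None
```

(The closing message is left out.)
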